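# Pack the glue-up jig with packers from behind the glue bottle and tin

## Robot

A 6-joint arm with a two-finger parallel gripper is mounted at the origin on the work surface. World frame = base frame: x ahead of the robot, y to its left, z up, the work surface at z = 0. Lengths are in m, angles in rad, forces in N, time in s.
With the tool pointing down it reaches from about 0.375 to 0.975 m from the base axis. Payload 3.8 kg.
Tool frame: the origin (TCP) lies at the very end of the fingers, on their centre line; the grasp point (between the pads) lies 19 mm behind it; z points along the fingers, y is the line along which they close (so a half turn about z gives the same grasp; the last joint's range is limited). The gripper opens to 88 mm and grips with 3 to 60 N. Pads are 18 mm wide; open, the fingers measure 123 mm over their backs; the gripper's body (75 mm by 187 mm) begins 45 mm behind the grasp point.
Start: joints at [1.084, 0.264, 1.604, -0, 1.274, -0.037], TCP at [0.293, 0.608, 0.215] pointing down, gripper open.
Joint ranges: [-2.63, 2.63], [-0.94, 2.18], [0.31, 2.57], [-1.31, 4.45], [0, 2.66], [-2.55, 2.55]. Speed limits (rad/s): [2.57, 2.57, 3.14, 3.14, 3.14, 3.14].

## Interface

Orientations are given as a rotation vector (axis times angle).
In Python, from station import * gives the robot as it stands. The module is installed in compiled form; this text tells all that it offers.
- The arm moves only by the tool jog_arm, never from a script. Its argument "plan" is a list that holds one entry, the list of rows, each a list of 6 numbers: the shift along the world's x, y, z in mm, then the turn, a rotation vector about the world's x, y, z in degrees. In form: [[[tx, ty, tz, ax, ay, az], ...]]. A call has 1 to 8 rows; each row is the pose to reach, as a shift and turn from the pose commanded when the call began; what a row does not reach only later rows make up. A row lasts 1/12 s, in which the tool goes at most 41.7 mm and 7.16 degrees, less where a joint would pass 70% of its speed; a pose out of reach is approached as far as the arm can. A call with a gripper value outside its range is refused whole. "claw" is the opening in per cent of the stroke, from 0 (shut) to 100 (fully open), set as the call begins (left out, the last holds). The fingers move at their own pace and stop on an object; "newtons" is the grip in N (left out, the last holds). Time passes only in rows, so rows that repeat a pose let the fingers close. It gives the time, the measured TCP pose, the force, the opening and the grip force at its end, in the units of the state.
- get_obs(): the state, without advancing time (a new reading comes with each control period).
- capture(name): name is "scene" or "side" or "wrist"; returns a dict with "frame" (420x560x3 uint8, blue, green, red), "mtx" (3x3 intrinsics, pixels), "dist_coeffs" ([k1, k2, p1, p2, k3] as OpenCV has them; the pictures are not rectified), "eye" and "attitude" of the camera in the world. Camera axes: x right, y up, looking along -z (the intrinsics and any distortion apply to the point x, -y, -z); pixel columns grow to the right and rows downward; lengths in m; the calibration is good to about 2 mm. A picture is of the moment at which its call begins. There is no depth.
- close_job(): hands the job in; it is judged then, once.
Trained networks look in the newest picture that a camera, given by its name, has taken for a name from the list of things; names that differ only in an ending like _2 or _b are one class to them, and where a whole thing is asked for, a point or a joint stands for the part that bears it (a point fixed in the world has none). Each returns a list of dicts, best first, with "confidence" (0 to 1); they miss things now and then, are a little off and sometimes report something else, mostly with a low value. They report only what shows in the picture. A call takes as long as a camera call.
- search_frame(camera, target): "xy" ([column, row] in pixels, amid what is visible of it).
- silhouettes(camera, target): "mask" (420x560 bool, what is visible of it) and "xy" ([column, row] in pixels, amid what is visible of it).
The state is a dict: "time": time; "qpos": joint angles; "joint_vel": joint speeds; "effort": joint torques, N m; "tool_pos": TCP position; "tool_rot": TCP orientation; "ft_force": force on the tool from outside, world axes, zero at the start; "torque": the same for the moment, N m; "finger_gap": finger opening in m; "grip_force": force on a finger pad.
Only numpy, scipy, OpenCV 4.12 (cv2) and the standard library are available. Lean on these libraries where they do the work, as an engineer would, in place of code of your own. Each camera call takes 0.05 s, during which the arm holds its last target. There are 200 camera calls.

## Task

The gap between the stool leg and the fence in the glue-up jig must be packed with the two wooden packers that together fill it snugly without forcing: the thickest one, which stands on the dark board behind the glue bottle and the tin, and the right one of the three loose ones. First clear the bottle and the tin onto the grey side board, standing; then seat both packers side by side, fully down on the jig's floor and centred on the line across the middle of the gap's length; only then put the bottle back upright on the centre of the round cork mat and the tin on the centre of the square one. Leave the other two packers standing where they are.

Things in the scene. Friction and masses are not known exactly. Their poses are not given: they have to be found in the camera images.
- bottle: White plastic glue bottle with a blue nozzle, upright: round body of 56 mm diameter up to 128 mm, then a shoulder and a nozzle to 158 mm in all; at most 0.45 kg. Origin: centre of its underside; z up. Starts on the round mat.
- tin: Steel tin with a paper band, upright: plain cylinder of 62 mm diameter (64 mm over its rim), 130 mm high; at most 0.5 kg. Origin: centre of its underside; z up. Starts on the square mat.
- round_mat: Fixed round cork mat, 76 mm diameter, 4 mm thick, on the 12 mm thick dark wooden board. Origin: centre of its underside, z = 12 mm; its top, where the bottle belongs, is at z = 16 mm.
- square_mat: Fixed square cork mat, 66 x 66 mm, 4 mm thick, on the same dark board, its centre 120 mm from the round mat's. Origin: centre of its underside, z = 12 mm; its top, where the tin belongs, is at z = 16 mm.
- side_board: Fixed bare grey board lying on the bench, 130 mm (its x) by 240 mm (its y), 10 mm thick: bottle and tin are parked here, side by side along its y, with their centres at least 10 mm inside its edges. Origin: centre of its underside; its top is at z = 10 mm.
- jig: Fixed jig: 9 mm plywood base with two blocks 170 mm long in y: pale stool leg (inner face x = +28.5 mm, 45 high above the base, 45 wide), dark fence (x = -28.5, 40 high, 35 wide). Gap 57 mm in x, open at ends and top, upper inner edges chamfered 5; line across it at y = 0. Origin under the gap's middle, gap floor z = 9 mm. Packers go in with their x along the jig's x, either way round, any order.
- packer34: Hardwood packer standing upright on the dark board (z = 12 mm), behind and midway between bottle and tin, the thickest of all: block 34 mm thick (x), 45 wide (y), 50 high, long edges chamfered 5 mm; from its top rises a grip tab 12 (x) x 16 (y) x 36 mm high (86 in all), to be gripped along y above the block. Origin: centre of the underside; z up.
- packer28: Hardwood packer standing upright on the bench (z = 0), the thickest of the three nearest the robot: block 28 mm thick (x), 45 wide (y), 50 high, long edges chamfered 5 mm; from its top rises a grip tab 12 (x) x 16 (y) x 36 mm high (86 in all), to be gripped along y above the block. Origin: centre of the underside; z up.
- packer20: Hardwood packer standing upright on the bench (z = 0), the middle thickness of the three nearest the robot: block 20 mm thick (x), 45 wide (y), 50 high, long edges chamfered 5 mm; from its top rises a grip tab 12 (x) x 16 (y) x 36 mm high (86 in all), to be gripped along y above the block. Origin: centre of the underside; z up.
- packer12: Hardwood packer standing upright on the bench (z = 0), the thinnest of the three nearest the robot: block 12 mm thick (x), 45 wide (y), 50 high, long edges chamfered 3 mm; from its top rises a grip tab 12 (x) x 16 (y) x 36 mm high (86 in all), to be gripped along y above the block. Origin: centre of the underside; z up.

How it is judged:
By the outcome, as a careful person would: the job done as asked, in the order asked, and still so for the second after the job is handed in, with the robot touching nothing.
It also fails if it takes over 150 s, if anything falls off the work surface, if the arm or the gripper's body presses on something with over 40 N, if the wrist force passes 120 N, or if a joint passes its speed limit or range.

## Working session

There is one attempt and no reset: what is moved stays moved. The work goes in short steps, Python scripts to look and compute and a tool call to move; the robot and the scene stay as the last step left them, time stands still between calls to the robot, and variables do not carry over. Pictures are saved under pics/ and viewed, at most 14 in all, crops included, and the job is handed in when it is done.

Besides the shell and the picture viewer there is one more tool, called in YAML: its name, and indented under it one key for each argument. jog_arm: Moves the arm, as the interface text tells. Its arguments: {"type":"object","properties":{"plan":{"type":"array","items":{"type":"array","items":{"type":"array","items":{"type":"number"}}}},"claw":{"type":"number"},"newtons":{"type":"number"}},"required":["plan"]}

```bash
mkdir -p pics; cat > h.py <<'E'
from station import *
import numpy as np, cv2
from scipy.spatial.transform import Rotation as R
def rotm(a):
    a=np.array(a,float)
    if a.shape==(3,3): return a
    return R.from_rotvec(a).as_matrix() if a.size==3 else R.from_quat(a).as_matrix()
def ray(c,px):
    u=cv2.undistortPoints(np.array(px,float).reshape(-1,1,2),np.array(c['mtx']),np.array(c['dist_coeffs'])).reshape(-1,2)
    d=np.c_[u[:,0],-u[:,1],-np.ones(len(u))]@rotm(c['attitude']).T
    return np.array(c['eye']),d
def onz(c,px,z):
    e,d=ray(c,px); return e+d*((z-e[2])/d[:,2])[:,None]
def proj(c,P):
    p=(np.array(P,float).reshape(-1,3)-np.array(c['eye']))@rotm(c['attitude'])
    p=p*[1,-1,-1]
    return cv2.projectPoints(p,np.zeros(3),np.zeros(3),np.array(c['mtx']),np.array(c['dist_coeffs']))[0].reshape(-1,2)
E
python3 - <<'E'
from h import *
o=get_obs(); print({k:np.round(v,3) for k,v in o.items()})
for n in ['scene','side']:
    c=capture(n); cv2.imwrite(f'pics/{n}0.png',c['frame']); print(n,c['eye'],c['attitude'],c['mtx'],c['dist_coeffs'])
    for t in ['bottle','tin','round_mat','square_mat','side_board','jig','packer34','packer28','packer20','packer12']:
        print(t,[(np.round(r['xy']).tolist(),round(float(r['confidence']),2)) for r in search_frame(n,t)][:4])
E
```

```text
{'time': np.float64(0.0), 'qpos': array([ 1.084,  0.265,  1.605, -0.   ,  1.274, -0.037]), 'joint_vel': array([-0.   ,  0.001,  0.   ,  0.001,  0.001,  0.001]), 'effort': array([ 2.0000e-03, -5.0209e+01, -3.5689e+01,  7.3000e-02,  2.9000e-02,
       -0.0000e+00]), 'tool_pos': array([0.293, 0.607, 0.214]), 'tool_rot': array([-7.000e-01, -3.062e+00,  3.000e-03]), 'ft_force': array([ 0.225, -0.396,  0.678]), 'torque': array([ 0.023, -0.042, -0.002]), 'grip_force': np.float64(0.0), 'finger_gap': np.float64(0.088)}
scene [ 1.07717734 -0.6392198   0.73721972] [0.82644963 0.28712883 0.67360964] [[532.11955163   0.         274.30618438]
 [  0.         532.11955163 204.30888068]
 [  0.           0.           1.        ]] [-0.08563834  0.          0.          0.          0.        ]
bottle [([309.0, 166.0], 0.67)]
tin [([279.0, 198.0], 0.88)]
round_mat [([296.0, 207.0], 0.57)]
square_mat [([270.0, 238.0], 0.56)]
side_board [([352.0, 131.0], 0.93)]
jig [([131.0, 304.0], 0.7)]
packer34 [([266.0, 150.0], 0.82), ([243.0, 173.0], 0.77), ([197.0, 211.0], 0.72), ([314.0, 213.0], 0.67)]
packer28 [([26
[... 487 characters left out ...]
.           1.        ]] [0.00012364 0.         0.         0.         0.        ]
bottle [([283.0, 171.0], 0.76)]
tin [([305.0, 198.0], 0.69)]
round_mat []
square_mat [([212.0, 197.0], 0.72), ([298.0, 234.0], 0.46)]
side_board [([224.0, 161.0], 0.57)]
jig [([344.0, 349.0], 0.91)]
packer34 [([257.0, 257.0], 0.92), ([232.0, 212.0], 0.9), ([212.0, 196.0], 0.71), ([325.0, 204.0], 0.64)]
packer28 [([257.0, 257.0], 0.92), ([232.0, 212.0], 0.9), ([212.0, 196.0], 0.71), ([325.0, 204.0], 0.64)]
packer20 [([257.0, 257.0], 0.92), ([232.0, 212.0], 0.9), ([212.0, 196.0], 0.71), ([325.0, 204.0], 0.64)]
packer12 [([257.0, 257.0], 0.92), ([232.0, 212.0], 0.9), ([212.0, 196.0], 0.71), ([325.0, 204.0], 0.64)]
```

View pics/scene0.png

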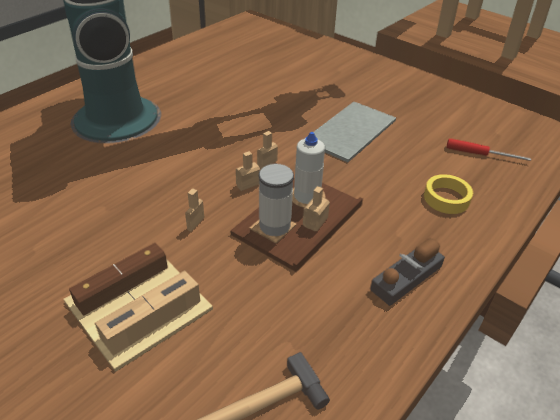

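View pics/side0.png

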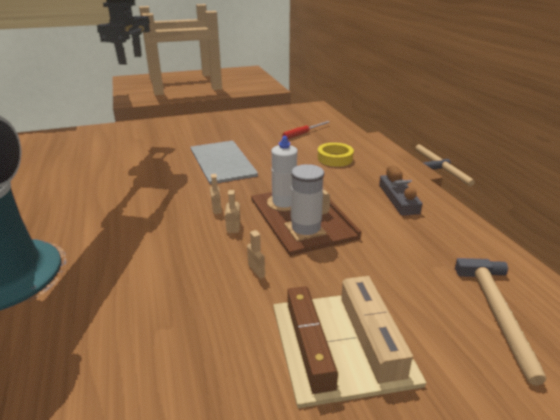

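The scene view shows the jig at about (138,305), the tin at (277,200), the bottle at (310,165), packer34 at (316,210), the loose packers at (266,150), (245,172) and (195,212), and the side board at (352,131). The side view agrees.

```bash
python3 - <<'E'
from h import *
c=capture('scene'); s=capture('side')
def p(n,sp,z): print(n,np.round(onz(c,[sp],z)[0]*1000))
p('bottle nozzle',(312,136),.17);p('tin',(276,174),.146);p('p34',(316,206),.06)
for q in [(268,140),(248,157),(194,193)]: p('loose tab top~',q,.08)
for q in [(357,104),(397,128),(347,158),(312,133)]: p('sideboard',q,.01)
for q in [(167,258),(118,360),(211,308),(66,300)]: p('jig base',q,.009)
print(s['attitude'])
w=capture('wrist'); print(w['eye'],w['attitude'],w['mtx'],w['dist_coeffs'])
for n,cc in (('scene',c),('side',s)):
  for t in ['packer34','side_board','jig','tin','bottle']:
    for r in silhouettes(n,t): print(n,t,np.round(r['xy']),r['mask'].sum(),round(r['confidence'],2))
E
```

```text
bottle nozzle [581.  65. 170.]
tin [588. -48. 146.]
p34 [641.  12.  60.]
loose tab top~ [441.  98.  80.]
loose tab top~ [452.  22.  80.]
loose tab top~ [ 455. -134.   80.]
sideboard [436. 470.  10.]
sideboard [579. 440.  10.]
sideboard [559. 245.  10.]
sideboard [433. 274.  10.]
jig base [ 490. -243.    9.]
jig base [ 600. -440.    9.]
jig base [ 635. -270.    9.]
jig base [ 436. -428.    9.]
[ 1.02790403 -0.16447346 -0.29037337]
[0.23085547 0.63866213 0.38402468] [-0.24755572 -0.15447436  1.11479062] [[352.75441536   0.         277.41581056]
 [  0.         352.75441536 208.58507733]
 [  0.           0.           1.        ]] [-0.07489521  0.          0.          0.          0.        ]
scene packer34 [268. 151.] 517 0.95
scene packer34 [244. 174.] 582 0.93
scene packer34 [194. 210.] 562 0.92
scene packer34 [317. 212.] 785 0.59
scene side_board [352. 131.] 2711 0.76
scene jig [133. 307.] 10334 0.86
scene tin [277. 199.] 2217 0.89
scene bottle [307. 167.] 1687 0.6
side packer34 [213. 198.] 320 0.87
side packer34 [228. 212.] 472 0.75
side packer34 [257. 255.] 546 0.69
side packer34 [324. 204.] 117 0.43
side packer34 [273. 206.] 128 0.34
side side_board [224. 160.] 1758 0.78
side side_board [326. 206.] 160 0.18
side jig [343. 349.] 13362 0.63
side tin [307. 199.] 2084 0.81
```

jog_arm:
  plan:
    - [[40,-20,40,0,0,0],[40,-55,60,0,0,0],[60,-90,80,0,0,0],[80,-125,100,0,0,0],[100,-160,120,0,0,0],[120,-195,140,0,0,0],[140,-230,160,0,0,0],[160,-265,160,0,0,0]]

```text
time: 2.42
tool_pos: [0.4423, 0.3636, 0.3738]
tool_rot: [0.699, 3.06, 0.006]
ft_force: [0.8, 0.5, -0.1]
finger_gap: 0.0879
grip_force: 0.0
```

jog_arm:
  plan:
    - [[15,-40,10,0,0,-7],[30,-80,20,0,0,-14],[40,-120,30,0,0,-21],[50,-150,30,0,0,-28],[50,-180,30,0,0,-35],[50,-200,30,0,0,-42],[50,-200,30,0,0,-49],[50,-200,30,0,0,-49]]

```text
time: 3.08
tool_pos: [0.4914, 0.163, 0.4007]
tool_rot: [1.914, 2.49, 0.001]
ft_force: [0.2, -0.3, -0.7]
finger_gap: 0.0879
grip_force: 0.0
```

```bash
python3 - <<'E'
from h import *
o=get_obs();print(o['time'],o['tool_pos'],o['tool_rot'],o['qpos'])
c=capture('wrist'); cv2.imwrite('pics/w1.png',c['frame']); print(c['eye'],-rotm(c['attitude'])[:,2])
for t in ['bottle','tin','round_mat','square_mat','side_board','jig','packer34']:
    print(t,[(np.round(r['xy']).tolist(),round(float(r['confidence']),2)) for r in search_frame('wrist',t)][:5])
E
```

```text
3.0833 [0.49137269 0.16295227 0.40069163] [1.91432958e+00 2.49034765e+00 1.13429781e-03] [ 2.72070843e-01 -9.66798733e-02  1.65925215e+00  3.67049450e-05
  1.57814521e+00  1.19986370e-02]
[0.47366843 0.23094758 0.56969734] [ 0.07147354 -0.26412956 -0.96183528]
bottle [([318.0, 243.0], 0.68), ([229.0, 231.0], 0.46), ([300.0, 293.0], 0.27)]
tin [([300.0, 294.0], 0.94), ([319.0, 242.0], 0.6)]
round_mat [([308.0, 210.0], 0.64)]
square_mat [([285.0, 274.0], 0.65)]
side_board [([306.0, 57.0], 0.64)]
jig [([228.0, 380.0], 0.7)]
packer34 [([231.0, 180.0], 0.89), ([345.0, 272.0], 0.88), ([227.0, 232.0], 0.76), ([212.0, 305.0], 0.59)]
```

View pics/w1.png

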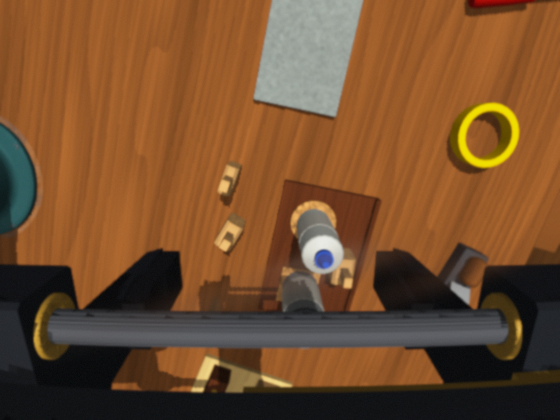

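The wrist view shows the side board at (306,57), the bottle base at (312,220), the tin at (300,290), packer34 at (345,270), and loose packers at (229,180), (229,234) and (212,305, behind a finger). Next I'll fit the models to the masks.

```bash
cat > fit.py <<'E'
from h import *
from scipy.optimize import minimize
def box(x0,x1,y0,y1,z0,z1): return np.array([[x,y,z] for x in(x0,x1) for y in(y0,y1) for z in(z0,z1)])/1e3
def cyl(r,z0,z1):
    a=np.linspace(0,2*np.pi,40); return np.r_[[[r*np.cos(t),r*np.sin(t),z] for t in a for z in(z0,z1)]]/1e3
def packer(t):
    ch=5 if t>12 else 3; h=t/2
    b=np.array([[sx*(h-(ch if i else 0)),sy*(22.5-(0 if i else ch)),z] for sx in(-1,1) for sy in(-1,1) for i in(0,1) for z in(0,50)])/1e3
    return [b,box(-6,6,-8,8,50,86)]
M=dict(bottle=[cyl(28,0,128),cyl(8,128,158)],tin=[cyl(31.5,0,130)],side_board=[box(-65,65,-120,120,0,10)],
 round_mat=[cyl(38,0,4)],square_mat=[box(-33,33,-33,33,0,4)],
 p34=packer(34),p28=packer(28),p20=packer(20),p12=packer(12))
SS=4
def render(c,parts,p,z):
    m=np.zeros((420*2,560*2),np.uint8); Rz=R.from_euler('z',p[2]).as_matrix()
    for q in parts:
        u=proj(c,q@Rz.T+[p[0],p[1],z])
        cv2.fillConvexPoly(m,cv2.convexHull((((u+.5)*2-.5)*16).round().astype(np.int32)),1,shift=4)
    return cv2.resize(m.astype(np.float32),(560,420),interpolation=cv2.INTER_AREA)
def score(views,parts,p,z):
    s=0
    for c,m in views:
        r=render(c,parts,p,z); i=(r*m).sum(); u=np.maximum(r,m).sum(); s+=i/max(u,1)
    return s/len(views)
def fit(views,parts,p0,z,yaws=(0,)):
    best=None
    for y in yaws:
        x0=np.array([p0[0],p0[1],y])
        S=x0+np.array([[0,0,0],[.01,0,0],[0,.01,0],[0,0,.25]])
        r=minimize(lambda p:-score(views,parts,p,z),x0,method='Nelder-Mead',options=dict(initial_simplex=S,xatol=2e-4,fatol=1e-5,maxiter=150))
        if best is None or -r.fun>best[0]: best=(-r.fun,r.x)
    return best
def masks(cams,target,P,tol=25,thr=.2):
    """views whose mask centre lies near the projection of P"""
    out=[]
    for n,c in cams.items():
        u=proj(c,P)[0]
        L=[r for r in silhouettes(n,target) if r['confidence']>thr and np.hypot(*(np.array(r['xy'])-u))<tol]
        if L: out.append((n,c,min(L,key=lambda r:np.hypot(*(np.array(r['xy'])-u)))['mask'].astype(np.float32)))
    return out
E
cat > a.py <<'E'
from fit import *
cams={n:capture(n) for n in('scene','side','wrist')}
Y=np.radians([0,45,90,135])
for P in [(.441,.098,.04),(.452,.022,.04),(.455,-.134,.04)]:
    V=masks(cams,'packer20',P); 
    for k in('p28','p20','p12'):
        s,x=fit([v[1:] for v in V],M[k],P,0,Y); print([v[0] for v in V],k,round(s,3),np.round(x[:2]*1e3,1),round(np.degrees(x[2]),1))
for t,k,P,z,y in [('packer34','p34',(.641,.012,.06),.012,Y),('side_board','side_board',(.5,.357,.01),0,Y[:4]),('bottle','bottle',(.581,.065,.08),.016,[0]),('tin','tin',(.588,-.048,.08),.016,[0])]:
    V=masks(cams,t,P,tol=35)
    for W in [V]+[[v] for v in V]:
        s,x=fit([v[1:] for v in W],M[k],P,z,y); print([v[0] for v in W],t,round(s,3),np.round(x[:2]*1e3,1),round(np.degrees(x[2]),1))
E
time python3 a.py
```

```text
['scene', 'side', 'wrist'] p28 0.746 [426.7 112.1] -9.4
['scene', 'side', 'wrist'] p20 0.873 [426.9 111.9] -5.8
['scene', 'side', 'wrist'] p12 0.818 [427.  111.4] 2.7
['scene', 'side', 'wrist'] p28 0.904 [447.1  23.9] 162.2
['scene', 'side', 'wrist'] p20 0.846 [446.6  23.9] 149.9
['scene', 'side', 'wrist'] p12 0.786 [447.   23.6] 137.1
['scene', 'side', 'wrist'] p28 0.538 [ 453.4 -136.8] -9.4
['scene', 'side', 'wrist'] p20 0.618 [ 453.7 -137.4] 4.1
['scene', 'side', 'wrist'] p12 0.652 [ 453.6 -137.9] 11.7
['scene', 'side', 'wrist'] packer34 0.58 [640.5  16.5] 6.1
['scene'] packer34 0.884 [638.2  17.4] 1.9
['side'] packer34 0.31 [657.3   9.8] -23.9
['wrist'] packer34 0.635 [640.   16.4] 6.3
['scene', 'side', 'wrist'] side_board 0.935 [491.6 359.8] 3.5
['scene'] side_board 0.902 [490.3 361.6] 184.2
['side'] side_board 0.934 [492.  359.7] 2.0
['wrist'] side_board 0.988 [492.2 358.8] 3.0
['scene', 'side'] bottle 0.855 [576.9  69.2] 2.2
['scene'] bottle 0.886 [576.6  69.6] 2.4
['side'] bottle 0.827 [577.6  70.2] 8.5
['side', 'wrist'] tin 0.702 [586.9 -45.8] -1.1
['side'] tin 0.953 [586.6 -47.1] 16.2
['wrist'] tin 0.454 [587.8 -45.6] 14.3
real	0m18.234s
user	0m21.800s
sys	0m9.884s
```

jog_arm:
  plan:
    - [[15,-16,-32,0,0,-7],[30,-32,-64,0,0,-14],[45,-48,-96,0,0,-15],[60,-64,-128,0,0,-15],[75,-80,-160,0,0,-15],[85.6,-93.5,-190,0,0,-15],[85.6,-93.5,-205,0,0,-15],[85.6,-93.5,-205,0,0,-15]]

```text
time: 5.35
tool_pos: [0.5739, 0.0696, 0.1898]
tool_rot: [-2.215, -2.22, 0.011]
ft_force: [-1.0, -0.2, 0.1]
finger_gap: 0.0885
grip_force: 0.0
```

```bash
cat > b.py <<'E'
from fit import *
cams={n:capture(n) for n in('scene','side','wrist')}
for t,P in [('bottle',(.577,.0695,.08)),('tin',(.587,-.0465,.08)),('jig',(.537,-.343,.03))]:
    V=masks(cams,t,P,tol=40)
    print(t,[(v[0],v[2].sum()) for v in V])
    if t!='jig':
      for W in [V]+[[v] for v in V]:
        s,x=fit([v[1:] for v in W],M[t],P,.016); print([v[0] for v in W],t,round(s,3),np.round(x[:2]*1e3,1))
cv2.imwrite('pics/w2.png',cams['wrist']['frame'])
E
python3 b.py
```

```text
bottle [('scene', np.float32(1622.0)), ('side', np.float32(1363.0))]
['scene', 'side'] bottle 0.853 [576.2  70.5]
['scene'] bottle 0.879 [575.7  71. ]
['side'] bottle 0.83 [577.6  70.5]
tin [('scene', np.float32(2258.0)), ('side', np.float32(2114.0)), ('wrist', np.float32(5692.0))]
['scene', 'side', 'wrist'] tin 0.841 [586.7 -46.6]
['scene'] tin 0.964 [586.7 -47.2]
['side'] tin 0.96 [586.5 -46.9]
['wrist'] tin 0.608 [587.3 -45.2]
jig [('side', np.float32(13311.0))]
```

View pics/w2.png

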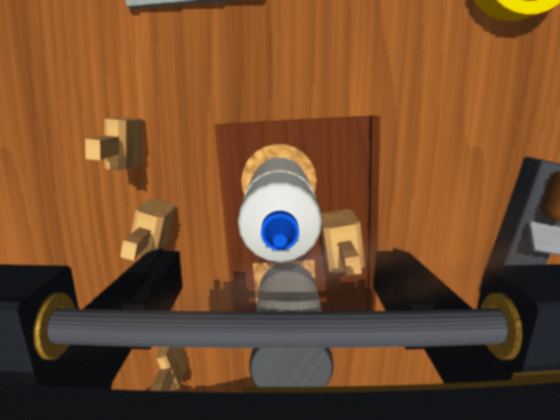

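```bash
python3 -c "
from h import *
o=get_obs();print(o['time'],o['tool_pos']*1e3,R.from_rotvec(o['tool_rot']).as_matrix().round(3),o['joint_vel'].round(3))"
```

```text
5.95 [576.99511277  71.02851541 195.92217413] [[-0.004  1.     0.001]
 [ 1.     0.004  0.   ]
 [ 0.     0.001 -1.   ]] [-0.002  0.004  0.004  0.001 -0.001 -0.   ]
```

jog_arm:
  plan:
    - [[0,-0.5,-35,0,0,0],[0,-0.5,-65,0,0,0],[0,-0.5,-79,0,0,0],[0,-0.5,-79,0,0,0],[0,-0.5,-79,0,0,0],[0,-0.5,-79,0,0,0]]

```text
time: 6.45
tool_pos: [0.5779, 0.0705, 0.1177]
tool_rot: [2.216, 2.225, 0.003]
ft_force: [-0.3, 0.2, -0.1]
finger_gap: 0.0881
grip_force: 0.0
```

jog_arm:
  plan:
    - [[0,0,0,0,0,0],[0,0,0,0,0,0],[0,0,0,0,0,0],[0,0,0,0,0,0],[0,0,0,0,0,0],[0,0,0,0,0,0],[0,0,0,0,0,0],[0,0,0,0,0,0]]
  claw: 50
  newtons: 25

```text
time: 7.12
tool_pos: [0.5773, 0.0704, 0.1167]
tool_rot: [2.217, 2.225, 0.001]
ft_force: [0.4, 0.2, 1.4]
finger_gap: 0.0536
grip_force: 25.0
```

jog_arm:
  plan:
    - [[0,0,20,0,0,0],[0,0,50,0,0,0],[-8,30,65,0,0,0],[-17,65,70,0,0,0],[-27,105,70,0,0,0],[-37,145,70,0,0,0],[-47,185,70,0,0,0],[-57,222,70,0,0,0]]

```text
time: 7.78
tool_pos: [0.5182, 0.2939, 0.1852]
tool_rot: [-2.216, -2.225, 0.003]
ft_force: [0.5, 0.3, -2.8]
finger_gap: 0.0537
grip_force: 25.0
```

jog_arm:
  plan:
    - [[-10,40,0,0,0,0],[-20,75,0,0,0,0],[-27,105,-10,0,0,0],[-31,119,-30,0,0,0],[-31,119,-55,0,0,0],[-31,119,-70,0,0,0],[-31,119,-70,0,0,0],[-31,119,-70,0,0,0]]

```text
time: 8.45
tool_pos: [0.4874, 0.4104, 0.1143]
tool_rot: [-2.216, -2.226, 0.007]
ft_force: [-0.4, -0.2, -1.9]
finger_gap: 0.0544
grip_force: 25.0
```

jog_arm:
  plan:
    - [[0,0,-1,0,0,0],[0,0,-2,0,0,0],[0,0,-3,0,0,0],[0,0,-3,0,0,0]]

```text
time: 8.78
tool_pos: [0.4893, 0.4113, 0.1141]
tool_rot: [2.217, 2.225, 0.002]
ft_force: [0.3, -0.4, -3.1]
finger_gap: 0.0542
grip_force: 25.0
```

jog_arm:
  plan:
    - [[0,0,-1,0,0,0],[0,0,-2,0,0,0],[0,0,-3,0,0,0],[0,0,-3,0,0,0],[0,0,-3,0,0,0]]

```text
time: 9.2
tool_pos: [0.4887, 0.4113, 0.1101]
tool_rot: [-2.217, -2.226, 0.0]
ft_force: [-0.1, 0.4, -2.2]
finger_gap: 0.0544
grip_force: 25.0
```

Near contact, so I'll open.

jog_arm:
  plan:
    - [[0,0,-0.5,0,0,0],[0,0,-0.5,0,0,0],[0,0,-0.5,0,0,0]]

```text
time: 9.45
tool_pos: [0.4888, 0.4113, 0.1097]
tool_rot: [2.217, 2.226, -0.0]
ft_force: [-0.3, 0.4, -3.2]
finger_gap: 0.0539
grip_force: 25.0
```

jog_arm:
  plan:
    - [[0,0,0,0,0,0],[0,0,0,0,0,0],[0,0,0,0,0,0],[0,0,0,0,0,0],[0,0,0,0,0,0]]
  claw: 100

```text
time: 9.87
tool_pos: [0.4891, 0.4116, 0.1103]
tool_rot: [2.217, 2.226, 0.001]
ft_force: [0.4, -0.1, -1.2]
finger_gap: 0.0854
grip_force: 0.0
```

jog_arm:
  plan:
    - [[0,0,35,0,0,0],[0,0,70,0,0,0],[0,0,95,0,0,0],[12,-40,95,0,0,0],[24,-80,95,0,0,0],[36,-120,95,0,0,0],[36,-120,95,0,0,0],[36,-120,95,0,0,0]]

```text
time: 10.53
tool_pos: [0.5256, 0.2894, 0.2052]
tool_rot: [2.221, 2.221, 0.001]
ft_force: [-0.6, 0.1, -0.5]
finger_gap: 0.0881
grip_force: 0.0
```

```bash
cat > c.py <<'E'
from fit import *
cams={n:capture(n) for n in('scene','side','wrist')}
o=get_obs();print(o['time'],o['tool_pos']*1e3)
for t,P,z in [('bottle',(.489,.411,.08),.01),('tin',(.587,-.0465,.08),.016),('round_mat',(.577,.07,.016),.012)]:
    V=masks(cams,t,P,tol=40)
    for W in [V]+[[v] for v in V]:
        if not W: continue
        s,x=fit([v[1:] for v in W],M[t],P,z); print([v[0] for v in W],t,round(s,3),np.round(x[:2]*1e3,1))
cv2.imwrite('pics/s3.png',cams['scene']['frame'])
E
python3 c.py
```

```text
10.6833 [524.60476288 292.20552946 204.81982647]
['scene', 'side', 'wrist'] bottle 0.922 [489.  403.9]
['scene'] bottle 0.921 [485.8 408.7]
['side'] bottle 0.907 [489.9 410.8]
['wrist'] bottle 0.966 [490.1 403.9]
['scene', 'side'] tin 0.958 [586.6 -46.8]
['scene'] tin 0.963 [586.7 -46.5]
['side'] tin 0.953 [586.4 -47.1]
['scene', 'side', 'wrist'] round_mat 0.627 [576.5  70.1]
['scene'] round_mat 0.571 [572.6  70.1]
['side'] round_mat 0.657 [577.  70.]
['wrist'] round_mat 0.666 [578.   65.3]
```

View pics/s3.png

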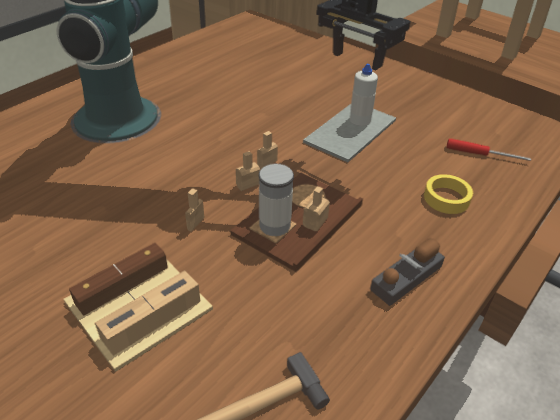

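jog_arm:
  plan:
    - [[7,-40,0,0,0,0],[14,-80,0,0,0,0],[21,-120,0,0,0,0],[28,-160,0,0,0,0],[35,-200,0,0,0,0],[42,-240,0,0,0,0],[49,-280,0,0,0,0],[56,-315,0,0,0,0]]

```text
time: 11.8
tool_pos: [0.5808, -0.0261, 0.205]
tool_rot: [2.217, 2.225, 0.0]
ft_force: [0.6, 0.4, -0.7]
finger_gap: 0.088
grip_force: 0.0
```

jog_arm:
  plan:
    - [[6,-24,0,0,0,0],[6,-24,-20,0,0,0],[6,-24,-40,0,0,0],[6,-24,-40,0,0,0],[6,-24,-40,0,0,0],[6,-24,-40,0,0,0]]

```text
time: 12.3
tool_pos: [0.5872, -0.0474, 0.1655]
tool_rot: [2.216, 2.226, 0.001]
ft_force: [0.0, 0.1, -0.1]
finger_gap: 0.088
grip_force: 0.0
```

```bash
cat > d.py <<'E'
from fit import *
w=capture('wrist')
o=get_obs();print(o['time'],o['tool_pos']*1e3)
r=silhouettes('wrist','packer34')
cams={'scene':capture('scene'),'side':capture('side'),'wrist':w}
V=masks(cams,'packer34',(.639,.017,.06),tol=40)
for W in [V]+[[v] for v in V]:
    s,x=fit([v[1:] for v in W],M['p34'],(.639,.017),.012); print([v[0] for v in W],round(s,3),np.round(x[:2]*1e3,1),np.degrees(x[2]))
E
python3 d.py
```

```text
12.35 [587.64490534 -47.37330114 166.15166489]
['scene', 'side', 'wrist'] 0.673 [638.6  16.6] 7.271108280272385
['scene'] 0.899 [637.2  17.7] 6.392532473022552
['side'] 0.272 [655.5  15. ] -24.758982429020016
['wrist'] 0.939 [638.4  16.7] 7.125841320296696
```

jog_arm:
  plan:
    - [[-0.5,0.5,-35,0,0,0],[-0.5,0.5,-65,0,0,0],[-0.5,0.5,-73,0,0,0],[-0.5,0.5,-73,0,0,0],[-0.5,0.5,-73,0,0,0]]

```text
time: 13.07
tool_pos: [0.5863, -0.0471, 0.092]
tool_rot: [-2.217, -2.226, 0.001]
ft_force: [-0.1, 0.4, 0.5]
finger_gap: 0.0885
grip_force: 0.0
```

jog_arm:
  plan:
    - [[0,0,0,0,0,0],[0,0,0,0,0,0],[0,0,0,0,0,0],[0,0,0,0,0,0],[0,0,0,0,0,0],[0,0,0,0,0,0],[0,0,0,0,0,0],[0,0,0,0,0,0]]
  claw: 55
  newtons: 30

```text
time: 13.73
tool_pos: [0.5871, -0.0473, 0.093]
tool_rot: [2.216, 2.225, 0.002]
ft_force: [-2.1, -0.3, 5.7]
finger_gap: 0.0614
grip_force: 30.0
```

jog_arm:
  plan:
    - [[0,0,20,0,0,0],[0,0,50,0,0,0],[-8,25,68,0,0,0],[-17,60,70,0,0,0],[-27,98,70,0,0,0],[-37,137,70,0,0,0],[-47,176,70,0,0,0],[-57,215,70,0,0,0]]

```text
time: 14.4
tool_pos: [0.5276, 0.1691, 0.1607]
tool_rot: [-2.217, -2.224, 0.003]
ft_force: [0.5, 0.1, -2.8]
finger_gap: 0.0612
grip_force: 30.0
```

jog_arm:
  plan:
    - [[-10,38,0,0,0,0],[-20,75,0,0,0,0],[-29,108,-10,0,0,0],[-36,135,-30,0,0,0],[-36,135,-55,0,0,0],[-36,135,-68,0,0,0],[-36,135,-70,0,0,0],[-36,135,-70,0,0,0]]

```text
time: 15.07
tool_pos: [0.4922, 0.3015, 0.0901]
tool_rot: [-2.217, -2.225, 0.006]
ft_force: [0.1, -0.7, -2.4]
finger_gap: 0.0614
grip_force: 30.0
```

jog_arm:
  plan:
    - [[0,0,-1,0,0,0],[0,0,-3,0,0,0],[0,0,-5,0,0,0],[0,0,-5.5,0,0,0],[0,0,-5.5,0,0,0]]

```text
time: 15.48
tool_pos: [0.4942, 0.3028, 0.0871]
tool_rot: [2.217, 2.225, 0.003]
ft_force: [1.0, -0.6, -1.4]
finger_gap: 0.0617
grip_force: 30.0
```

jog_arm:
  plan:
    - [[0,0,-0.5,0,0,0],[0,0,-0.5,0,0,0],[0,0,-0.5,0,0,0],[0,0,-0.5,0,0,0],[0,0,-0.5,0,0,0]]
  claw: 100

```text
time: 15.9
tool_pos: [0.4935, 0.3029, 0.086]
tool_rot: [2.217, 2.226, 0.001]
ft_force: [0.1, -0.2, -0.3]
finger_gap: 0.0882
grip_force: 0.0
```

jog_arm:
  plan:
    - [[0,0,35,0,0,0],[0,0,75,0,0,0],[0,-10,115,0,0,-7],[0,-30,145,0,0,-14],[-2,-65,165,0,0,-21],[-4,-100,180,0,0,-28],[-6,-140,190,0,0,-35],[-8,-180,200,0,0,-42]]

```text
time: 16.57
tool_pos: [0.4852, 0.1217, 0.2873]
tool_rot: [2.87, 1.277, 0.003]
ft_force: [0.5, -0.6, -0.2]
finger_gap: 0.0881
grip_force: 0.0
```

jog_arm:
  plan:
    - [[-2,-40,6,0,0,-7],[-4,-80,12,0,0,-14],[-6,-120,18,0,0,-21],[-8,-160,24,0,0,-28],[-10,-200,30,0,0,-35],[-12,-240,34,0,0,-42],[-14,-280,34,0,0,-42],[-16,-320,34,0,0,-42]]

```text
time: 17.23
tool_pos: [0.469, -0.1992, 0.3206]
tool_rot: [3.136, 0.17, 0.002]
ft_force: [0.6, 1.0, -0.5]
finger_gap: 0.088
grip_force: 0.0
```

jog_arm:
  plan:
    - [[0,-40,0,0,0,0],[0,-80,0,0,0,0],[0,-120,0,0,0,0],[0,-140,0,0,0,0],[0,-140,0,0,0,0],[0,-140,0,0,0,0],[0,-140,0,0,0,0]]

```text
time: 17.82
tool_pos: [0.4692, -0.3364, 0.3196]
tool_rot: [-3.136, -0.171, 0.0]
ft_force: [-0.2, 0.8, -0.2]
finger_gap: 0.0883
grip_force: 0.0
```

```bash
python3 - <<'E'
from fit import *
w=capture('wrist'); o=get_obs(); print(o['time'],o['tool_pos'],w['eye'])
for i in range(2): w=capture('wrist')
print(w['eye'])
cv2.imwrite('pics/w4.png',w['frame']); np.savez('jig.npz',**{k:np.array(v) for k,v in w.items()})
cams={n:capture(n) for n in('scene','side')}
V=masks(cams,'tin',(.494,.303,.07),tol=40)
for W in [V]+[[v] for v in V]: 
    if W: s,x=fit([v[1:] for v in W],M['tin'],(.494,.303),.01); print(s,x)
E
```

```text
17.8667 [ 0.46937785 -0.33597965  0.31982303] [ 0.53937985 -0.32858881  0.48861645]
[ 0.53954678 -0.32778977  0.48899827]
0.9530186653137207 [0.49356207 0.30362806 0.18910637]
0.9509896039962769 [ 0.49327894  0.30401982 -0.00437311]
0.9553195238113403 [0.49363629 0.30421321 0.32671728]
```

View pics/w4.png

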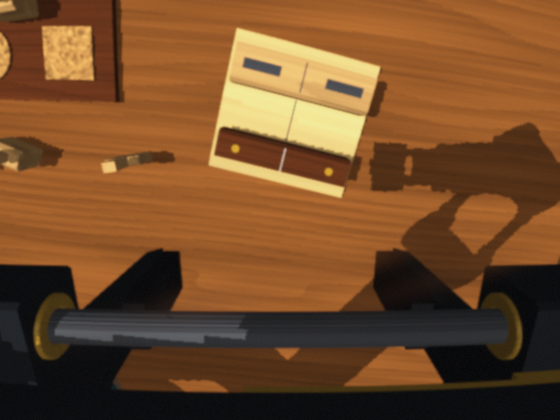

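The picture shows the jig around (293,118): leg on top, fence at (283,160), and cross line from (305,65) to (283,160). Now a refined model fit on colour.

```bash
cat > jig.py <<'E'
from fit import *
d=np.load('jig.npz'); c={k:d[k] for k in d.files}
fence=[box(-63.5,-28.5,-85,85,0,40)]; leg=[box(28.5,73.5,-85,85,0,45)]
hsv=cv2.cvtColor(c['frame'],cv2.COLOR_BGR2HSV).astype(int)
roi=np.zeros((420,560),bool); roi[25:202,205:385]=1
p=onz(c,[(293,118)],.009)[0]; print(p)
for q in [(237,28),(380,67),(343,198),(209,165)]: print(q,onz(c,[q],.009)[0].round(4))
for q in [(228,100),(212,150),(285,145),(350,170)]: print(hsv[q[1],q[0]])
for q in [(270,50),(330,70),(270,105),(320,120),(240,155),(250,180)]: print('.',hsv[q[1],q[0]])
im=c['frame'][20:205,195:390]; cv2.imwrite('pics/j4.png',cv2.resize(im,None,fx=3.2,fy=3.2,interpolation=cv2.INTER_CUBIC))
E
python3 jig.py
```

```text
[ 0.53093257 -0.3499416   0.009     ]
(237, 28) [ 0.6338 -0.2665  0.009 ]
(380, 67) [ 0.6084 -0.4539  0.009 ]
(343, 198) [ 0.4303 -0.4332  0.009 ]
(209, 165) [ 0.456  -0.2431  0.009 ]
[ 23 109 241]
[ 21 121 234]
[  9 177  75]
[ 13 184  86]
. [ 20 129 234]
. [ 19 131 234]
. [ 26  95 243]
. [ 26  99 243]
. [ 10 188 111]
. [ 14 187 179]
```

View pics/j4.png

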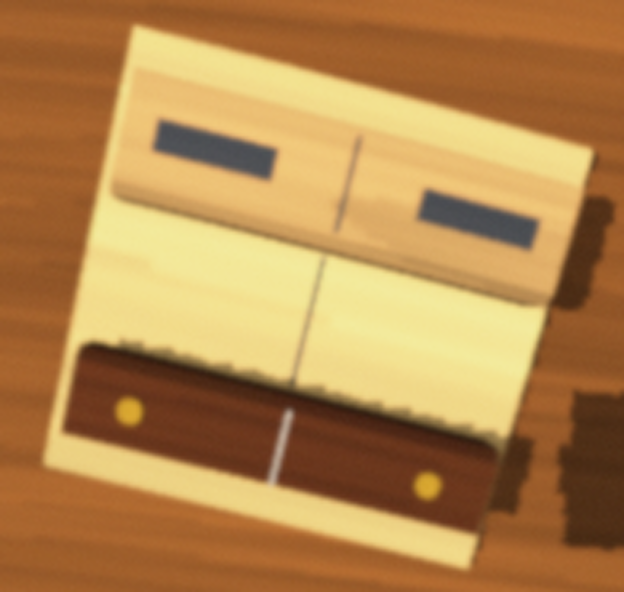

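The enlarged crop shows the cross line ends at about (324,257), (293,387), fence mark (289,410)–(271,483), leg mark (360,136)–(338,230), and clear block corners. I'll solve the jig pose from these.

```bash
cat > jig2.py <<'E'
from fit import *
from scipy.optimize import least_squares
d=np.load('jig.npz'); c={k:d[k] for k in d.files}
O=[((63,433),(-63.5,85,49)),((478,531),(-63.5,-85,49)),((135,68),(73.5,85,54)),((585,187),(73.5,-85,54)),
((271,483),(-63.5,0,49)),((289,410),(-33.5,0,49)),((338,230),(33.5,0,54)),((324,254),(28.5,0,9)),
((115,193),(33.5,85,54)),((80,350),(-28.5,85,44)),((497,440),(-28.5,-85,44))]
px=np.array([(195+u/3.2-.35,20+v/3.2-.35) for (u,v),_ in O]); L=np.array([p for _,p in O])/1e3
def f(p): return (proj(c,L@R.from_euler('z',p[2]).as_matrix().T+[p[0],p[1],0])-px).ravel()
r=least_squares(f,[.531,-.348,-.13],loss='soft_l1'); print(r.x[:2]*1e3,np.degrees(r.x[2])); print(f(r.x).reshape(-1,2).round(1))
E
python3 jig2.py
```

```text
[ 527.90306667 -347.59159044] -7.251043621554607
[[-0.7  0.5]
 [ 0.4  1.2]
 [-0.6 -0.5]
 [ 0.1 -0.8]
 [ 0.5  0.6]
 [ 0.6  0.2]
 [-0.9  1.6]
 [ 0.4 -0.5]
 [-1.6 -4.3]
 [ 0.1 -1.6]
 [ 1.5  2.6]]
```

jog_arm:
  plan:
    - [[2,-5,-35,0,0,0],[4,-10,-70,0,0,0],[6,-15,-105,0,0,0],[6,-20,-130,0,0,0],[6,-20,-130,0,0,0],[6,-20,-130,0,0,0],[6,-20,-130,0,0,0],[6,-20,-130,0,0,0]]

```text
time: 18.83
tool_pos: [0.4769, -0.358, 0.1929]
tool_rot: [3.134, 0.171, 0.006]
ft_force: [-0.7, 1.4, 0.7]
finger_gap: 0.0878
grip_force: 0.0
```

```bash
python3 - <<'E'
from fit import *
for i in range(2): w=capture('wrist')
o=get_obs();print(o['tool_pos'],w['eye'])
np.savez('jig_b.npz',**{k:np.array(v) for k,v in w.items()})
T=lambda L:proj(w,np.array(L)/1e3@R.from_euler('z',-7.25,degrees=True).as_matrix().T+[.5279,-.3476,0]).round(1).tolist()
print(T([(-63.5,85,49),(-63.5,-85,49),(73.5,85,54),(73.5,-85,54)]))
print(T([(-63.5,0,49),(-33.5,0,49),(33.5,0,54),(28.5,0,9)]))
im=w['frame'][0:270,110:470]; cv2.imwrite('pics/j5.png',cv2.resize(im,None,fx=2.2,fy=2.2,interpolation=cv2.INTER_CUBIC))
E
```

```text
[ 0.47666463 -0.35797763  0.19261931] [ 0.54625176 -0.3495722   0.36212337]
[[163.9, 179.4], [344.1, 221.1], [189.7, 18.4], [390.7, 70.3]]
[[255.2, 200.5], [262.6, 168.9], [280.4, 92.8], [278.5, 100.3]]
```

View pics/j5.png

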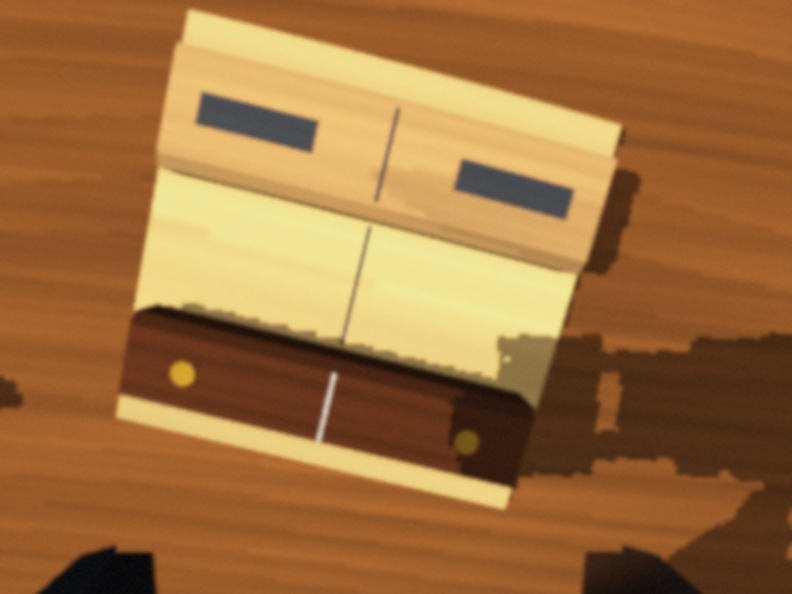

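The close view agrees: fence mark at (255,200)–(262,170) in the full image, leg corners within 1 px. I'll refit with both views.

```bash
cat > jig3.py <<'E'
from fit import *
from scipy.optimize import least_squares
d=np.load('jig_b.npz'); c={k:d[k] for k in d.files}
O=[((119,396),(-63.5,85,49)),((515,486),(-63.5,-85,49)),((176,42),(73.5,85,54)),((617,156),(73.5,-85,54)),
((319,440),(-63.5,0,49)),((334,374),(-33.5,0,49)),((371,226),(28.5,0,9)),((342,345),(-28.5,0,9)),((160,170),(28.5,85,9)),((576,272),(28.5,-85,9)),((370,219),(28.5,0,49)),((377,200),(33.5,0,54)),]
px=np.array([(110+u/2.2-.27,v/2.2-.27) for (u,v),_ in O]); L=np.array([p for _,p in O])/1e3
def f(p): return (proj(c,L@R.from_euler('z',p[2]).as_matrix().T+[p[0],p[1],0])-px).ravel()
r=least_squares(f,[.531,-.348,-.13],loss='soft_l1'); print(r.x[:2]*1e3,np.degrees(r.x[2])); print(f(r.x).reshape(-1,2).round(1))
E
python3 jig3.py
```

```text
[ 527.86869235 -347.33875973] -7.355011067226142
[[-0.3 -0.5]
 [-0.1  0.6]
 [-0.2 -0.5]
 [ 0.3 -0.1]
 [ 0.1  0.8]
 [ 0.7 -0.8]
 [-0.  -2.1]
 [-0.4  1.1]
 [ 9.4  2.2]
 [-9.1 -1.4]
 [ 0.7 -0.2]
 [-1.   2.2]]
```

jog_arm:
  plan:
    - [[16,37,0,0,0,1],[32,74,0,0,0,1],[48,111,0,0,0,1],[64,148,0,0,0,1],[80,185,0,0,0,1],[96,222,0,0,0,1],[112,259,-5,0,0,1],[128,296,-10,0,0,1]]

```text
time: 19.6
tool_pos: [0.6051, -0.0593, 0.1823]
tool_rot: [3.134, 0.198, 0.007]
ft_force: [0.8, -0.2, -0.5]
finger_gap: 0.0887
grip_force: 0.0
```

jog_arm:
  plan:
    - [[16,37,-10,0,0,0],[30,70,-20,0,0,0],[34,79,-35,0,0,0],[34,79,-40,0,0,0],[34,79,-40,0,0,0],[34,79,-40,0,0,0]]

```text
time: 20.1
tool_pos: [0.6368, 0.0166, 0.1399]
tool_rot: [3.135, 0.197, -0.001]
ft_force: [-0.3, 0.1, 0.1]
finger_gap: 0.088
grip_force: 0.0
```

```bash
cat > e.py <<'E'
from fit import *
import sys
k,t,x,y,yaw,z=sys.argv[1],sys.argv[2],*map(float,sys.argv[3:7])
for i in range(2): w=capture('wrist')
cams={'wrist':w,'scene':capture('scene'),'side':capture('side')}
o=get_obs();rt=R.from_rotvec(o['tool_rot']).as_matrix()[:,1];print(o['time'],o['tool_pos']*1e3,np.degrees(np.arctan2(rt[1],rt[0])))
V=masks(cams,t,(x,y,z+.03),tol=45)
for W in [V]+[[v] for v in V]:
    if W: s,q=fit([v[1:] for v in W],M[k],(x,y),z,[np.radians(yaw)]); print([v[0] for v in W],round(s,3),np.round(q[:2]*1e3,1),np.degrees(q[2]))
cv2.imwrite('pics/'+sys.argv[7]+'.png',w['frame'])
E
python3 e.py p34 packer34 .6383 .0168 7 .012 w6
```

```text
20.3 [637.68301488  16.23296487 141.0187408 ] -82.89028671808366
['wrist', 'scene', 'side'] 0.897 [638.4  17. ] 6.655289228216036
['wrist'] 0.93 [639.5  17.1] 9.035817354689138
['scene'] 0.924 [637.8  17.8] 4.571329193658806
['side'] 0.881 [638.3  16.9] 32.22598237003494
```

View pics/w6.png

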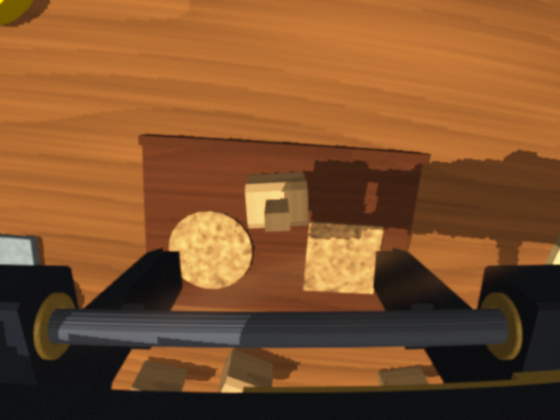

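The picture shows packer34 at (277,205), the round mat at (210,250) and the square mat at (343,258). Grasp alignment is good. I'll measure the mats from here and then descend.

```bash
python3 - <<'E'
from fit import *
cams={n:capture(n) for n in('wrist','scene','side')}
for t,P in [('round_mat',(.577,.07,.016)),('square_mat',(.587,-.048,.016))]:
    V=masks(cams,t,P,tol=30)
    for W in [V]+[[v] for v in V]:
        if W: s,q=fit([v[1:] for v in W],M[t],P,.012); print(t,[v[0] for v in W],round(s,3),np.round(q[:2]*1e3,1),np.degrees(q[2]))
E
```

```text
round_mat ['scene', 'side'] 0.747 [575.9  68.1] 1.6164209391651267
round_mat ['scene'] 0.563 [570.7  71.1] -0.1514607784027737
round_mat ['side'] 0.943 [576.2  67.3] 9.094168578118321
square_mat ['wrist', 'scene', 'side'] 0.935 [584.1 -50. ] 3.300929035697582
square_mat ['wrist'] 0.955 [584.8 -49.4] 3.309974155392779
square_mat ['scene'] 0.932 [583.4 -49.3] 3.9596722522230094
square_mat ['side'] 0.957 [583.5 -51. ] 2.7547860390141703
```

jog_arm:
  plan:
    - [[0.7,0.7,-30,0,0,0],[0.7,0.7,-60,0,0,0],[0.7,0.7,-74,0,0,0],[0.7,0.7,-74,0,0,0],[0.7,0.7,-74,0,0,0]]

```text
time: 21.32
tool_pos: [0.6371, 0.0186, 0.0648]
tool_rot: [-3.135, -0.198, 0.004]
ft_force: [0.9, -0.2, -0.1]
finger_gap: 0.0882
grip_force: 0.0
```

jog_arm:
  plan:
    - [[0,0,0,0,0,0],[0,0,0,0,0,0],[0,0,0,0,0,0],[0,0,0,0,0,0],[0,0,0,0,0,0],[0,0,0,0,0,0],[0,0,0,0,0,0],[0,0,0,0,0,0]]
  claw: 5
  newtons: 30

```text
time: 21.98
tool_pos: [0.638, 0.0185, 0.0658]
tool_rot: [-3.135, -0.198, -0.0]
ft_force: [-0.5, -0.5, -1.1]
finger_gap: 0.0371
grip_force: 0.0
```

jog_arm:
  plan:
    - [[0,0,0,0,0,0],[0,0,0,0,0,0],[0,0,0,0,0,0],[0,0,0,0,0,0],[0,0,0,0,0,0],[0,0,0,0,0,0],[0,0,0,0,0,0],[0,0,0,0,0,0]]

```text
time: 22.65
tool_pos: [0.6379, 0.0186, 0.0657]
tool_rot: [-3.135, -0.198, 0.0]
ft_force: [-0.2, -0.9, -1.2]
finger_gap: 0.0156
grip_force: 30.0
```

```bash
python3 e.py p34 packer34 .6383 .0168 7 .012 w7
```

```text
22.85 [637.92594947  18.54776749  65.68311662] -82.77151082815243
['wrist', 'scene', 'side'] 0.79 [638.7  18.6] 7.895432628147469
['wrist'] 0.793 [639.   18.6] 6.5590768947075135
['scene'] 0.788 [637.5  19.4] 3.9122925751374407
['side'] 0.822 [637.4  16.3] 33.01916658307157
```

jog_arm:
  plan:
    - [[0,0,25,0,0,0],[0,0,55,0,0,0],[-10,-30,70,0,0,-2],[-22,-67,75,0,0,-4],[-34,-104,75,0,0,-6],[-46,-141,75,0,0,-8],[-58,-178,75,0,0,-10],[-70,-215,75,0,0,-12]]

```text
time: 23.67
tool_pos: [0.5673, -0.198, 0.1411]
tool_rot: [3.139, -0.133, 0.001]
ft_force: [1.2, -0.0, 0.2]
finger_gap: 0.0152
grip_force: 30.0
```

jog_arm:
  plan:
    - [[-12,-37,0,0,0,-2],[-24,-74,0,0,0,-2.6],[-36,-111,0,0,0,-2.6],[-48,-140,-3,0,0,-2.6],[-50.4,-149.7,-8,0,0,-2.6],[-50.4,-149.7,-8,0,0,-2.6],[-50.4,-149.7,-8,0,0,-2.6],[-50.4,-149.7,-8,0,0,-2.6]]

```text
time: 24.33
tool_pos: [0.518, -0.3448, 0.1325]
tool_rot: [-3.134, 0.201, 0.0]
ft_force: [-0.2, -0.1, -0.7]
finger_gap: 0.0155
grip_force: 30.0
```

```bash
python3 - <<'E'
from fit import *
for i in range(2): w=capture('wrist')
o=get_obs();rt=R.from_rotvec(o['tool_rot']).as_matrix()[:,1];tp=o['tool_pos'];print(o['time'],tp*1e3,np.degrees(np.arctan2(rt[1],rt[0])),o['ft_force'],o['finger_gap'])
cams={'wrist':w,'scene':capture('scene'),'side':capture('side')}
zb=tp[2]-.0537
V=masks(cams,'packer34',(tp[0],tp[1],zb+.04),tol=45)
for W in [V]+[[v] for v in V]:
    if W: s,q=fit([v[1:] for v in W],M['p34'],tp[:2],zb,[-.13]); print([v[0] for v in W],round(s,3),np.round(q[:2]*1e3,1),np.degrees(q[2]))
a=cams['scene']['frame'][200:380,40:240]; b=cams['side']['frame'][230:410,240:440]
cv2.imwrite('pics/j8.png',cv2.resize(np.hstack([a,b]),None,fx=2,fy=2,interpolation=cv2.INTER_CUBIC))
np.savez('t1.npz',**{k:np.array(v) for k,v in w.items()}); cv2.imwrite('pics/w8.png',w['frame'])
E
```

```text
24.4333 [ 518.37199428 -344.57688598  132.88450607] -97.25749961986446 [-0.79455794  0.10198731 -0.04045379] 0.015387110118662064
['wrist', 'scene', 'side'] 0.811 [ 518.7 -345.3] -1.3968209578603628
['wrist'] 0.792 [ 519.2 -345.2] -4.663382695069706
['scene'] 0.871 [ 515.1 -344. ] 1.3923331059148216
['side'] 0.812 [ 517.7 -347.3] 3.5358805869812797
```

View pics/w8.png

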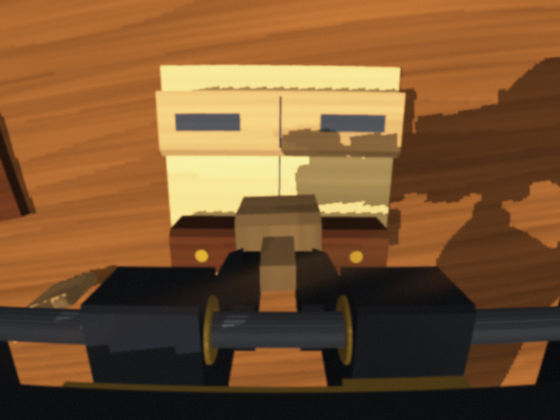

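In the wrist view the jig is square with the image. Its centre line is at column 280.5 and the packer block's centre at 278.5, so about 2 mm of shift toward −y.

jog_arm:
  plan:
    - [[-1,-1.8,-8,0,0,0],[-1,-1.8,-16,0,0,0],[-1,-1.8,-22,0,0,0],[-1,-1.8,-28,0,0,0],[-1,-1.8,-34,0,0,0],[-1,-1.8,-38,0,0,0],[-1,-1.8,-38,0,0,0]]

```text
time: 25.27
tool_pos: [0.5158, -0.3475, 0.0931]
tool_rot: [-3.134, 0.202, 0.003]
ft_force: [0.5, -0.6, -0.7]
finger_gap: 0.0151
grip_force: 30.0
```

jog_arm:
  plan:
    - [[0,0,-4,0,0,0],[0,0,-8,0,0,0],[0,0,-12,0,0,0],[0,0,-16,0,0,0],[0,0,-16,0,0,0]]

```text
time: 25.68
tool_pos: [0.516, -0.3475, 0.0776]
tool_rot: [-3.134, 0.202, 0.002]
ft_force: [-0.1, 0.2, -0.9]
finger_gap: 0.0155
grip_force: 30.0
```

```bash
python3 - <<'E'
from fit import *
for i in range(4):
    w=capture('wrist'); o=get_obs(); print(o['time'],o['tool_pos']*1e3,o['ft_force'].round(1))
cv2.imwrite('pics/w9.png',w['frame'])
E
```

```text
25.7333 [ 516.19272266 -347.68073343   78.10006563] [ 0.1  0.1 -1.4]
25.7833 [ 516.44168515 -347.81821381   78.47067472] [-0.4 -0.  -0.5]
25.8333 [ 516.63448297 -347.98273521   78.77379496] [-0.   0.2 -0.8]
25.8833 [ 516.75765484 -348.05249108   78.96261692] [-0.3 -0.1 -1.5]
```

View pics/w9.png

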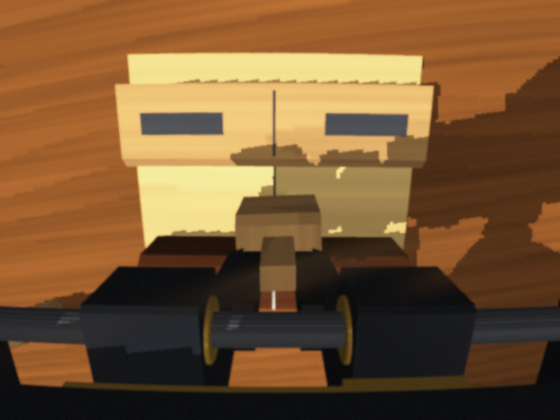

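The line is at column 274 and the block at 278.5, so it now sits about 2 mm too far toward −y (the earlier reading was not settled). I'll correct that and go down.

jog_arm:
  plan:
    - [[0.2,1,-3,0,0,0],[0.4,2,-6,0,0,0],[0.4,2,-9,0,0,0],[0.4,2,-12,0,0,0],[0.4,2,-14,0,0,0],[0.4,2,-14,0,0,0],[0.4,2,-14,0,0,0],[0.4,2,-14,0,0,0]]

```text
time: 26.55
tool_pos: [0.5171, -0.346, 0.0648]
tool_rot: [3.135, -0.202, 0.0]
ft_force: [0.6, -0.4, -0.4]
finger_gap: 0.0155
grip_force: 30.0
```

jog_arm:
  plan:
    - [[0,0,-0.5,0,0,0],[0,0,-1,0,0,0],[0,0,-1.5,0,0,0],[0,0,-2,0,0,0],[0,0,-2.5,0,0,0],[0,0,-2.5,0,0,0],[0,0,-2.5,0,0,0]]

```text
time: 27.13
tool_pos: [0.5172, -0.3461, 0.0626]
tool_rot: [3.135, -0.202, 0.001]
ft_force: [-0.5, -0.4, 1.1]
finger_gap: 0.0157
grip_force: 30.0
```

jog_arm:
  plan:
    - [[-0.3,0,0,0,0,0],[-0.6,0.1,0,0,0,0],[-0.9,0.1,0,0,0,0],[-1.0,0.1,0,0,0,0],[-1.0,0.1,0,0,0,0],[-1.0,0.1,0,0,0,0]]

```text
time: 27.63
tool_pos: [0.5163, -0.3461, 0.0626]
tool_rot: [3.135, -0.202, 0.001]
ft_force: [1.4, -0.8, 3.5]
finger_gap: 0.0153
grip_force: 30.0
```

jog_arm:
  plan:
    - [[-0.4,0,0.3,0,0,0],[-0.8,0.1,0.3,0,0,0],[-1.0,0.1,0.3,0,0,0],[-1.0,0.1,0.3,0,0,0],[-1.0,0.1,0.3,0,0,0],[-1.0,0.1,0.3,0,0,0]]

```text
time: 28.13
tool_pos: [0.5152, -0.3459, 0.0627]
tool_rot: [3.135, -0.202, 0.001]
ft_force: [1.5, -0.5, 2.7]
finger_gap: 0.0153
grip_force: 30.0
```

jog_arm:
  plan:
    - [[-0.4,0,0,0,0,0],[-0.8,0.1,0,0,0,0],[-1.0,0.1,0,0,0,0],[-1.0,0.1,0,0,0,0],[-1.0,0.1,0,0,0,0],[-1.0,0.1,0,0,0,0]]

```text
time: 28.63
tool_pos: [0.5145, -0.3459, 0.0628]
tool_rot: [3.135, -0.202, 0.001]
ft_force: [3.3, -1.0, 2.6]
finger_gap: 0.0154
grip_force: 30.0
```

jog_arm:
  plan:
    - [[0.5,0,0,0,0,0],[0.5,0,0,0,0,0],[0.5,0,0,0,0,0]]

```text
time: 28.88
tool_pos: [0.5147, -0.3458, 0.0628]
tool_rot: [3.135, -0.202, 0.0]
ft_force: [2.7, -1.4, 3.3]
finger_gap: 0.0155
grip_force: 30.0
```

jog_arm:
  plan:
    - [[0,0,0,0,0,0],[0,0,0,0,0,0],[0,0,0,0,0,0],[0,0,0,0,0,0],[0,0,0,0,0,0],[0,0,0,0,0,0]]
  claw: 50

```text
time: 29.38
tool_pos: [0.5141, -0.3454, 0.0621]
tool_rot: [-3.135, 0.202, 0.002]
ft_force: [0.3, 0.8, -0.3]
finger_gap: 0.044
grip_force: 0.0
```

jog_arm:
  plan:
    - [[0,0,25,0,0,0],[0,0,60,0,0,0],[0,0,90,0,0,0],[0,0,110,0,0,0],[0,0,110,0,0,0],[0,0,110,0,0,0],[0,0,110,0,0,0]]

```text
time: 29.97
tool_pos: [0.5137, -0.3451, 0.1712]
tool_rot: [-3.134, 0.202, 0.003]
ft_force: [0.4, -0.3, -1.3]
finger_gap: 0.0441
grip_force: 0.0
```

```bash
python3 e.py p34 packer34 .5154 -.3459 -7 .009 w10
```

```text
30.1667 [ 513.41591567 -344.86634467  170.29294407] -97.37052092366253
['wrist', 'scene', 'side'] 0.855 [ 516.5 -347.9] -5.960381482684787
['wrist'] 0.937 [ 516.5 -347.9] -7.258091213275231
['scene'] 0.849 [ 514.2 -346.2] 2.807180076148558
['side'] 0.809 [ 515.4 -349.1] -5.940562773785131
```

View pics/w10.png

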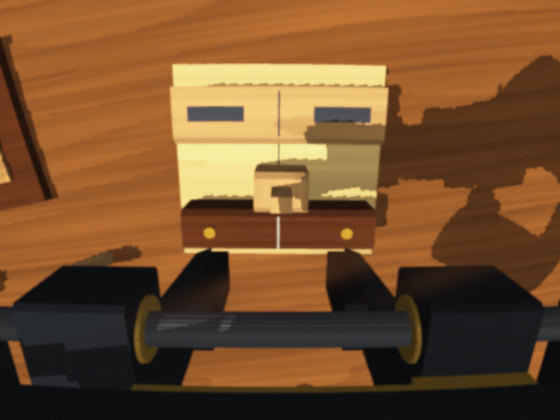

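Packer34 stands in the gap against the fence at (281,190), and the line is at column 279, so the block looks about 2 mm off toward −y. I'll check that numerically with the arm settled.

```bash
python3 - <<'E'
from fit import *
for i in range(2): w=capture('wrist')
np.savez('t2.npz',**{k:np.array(v) for k,v in w.items()})
o=get_obs();print(o['tool_pos']*1e3)
f=w['frame'].astype(int).sum(2)
J=np.array([.5279,-.3474]);Rz=R.from_euler('z',-7.35,degrees=True).as_matrix()
loc=lambda P:(P-np.r_[J,0])@Rz
for r,z in [(100,.054),(110,.054),(120,.054),(150,.009),(158,.009)]:
    c=np.arange(265,293); g=f[r,265:293]; k=c[np.argmin(g-np.convolve(np.pad(g,4,'edge'),np.ones(9)/9,'valid'))]
    print(r,'line col',k,'local',(loc(onz(w,[(k,r)],z))[0]*1e3).round(1))
for r in [225,235,242]:
    c=np.arange(262,295);g=f[r,262:295];k=c[np.argmax(g)];print(r,'fence mark',k,g.max(),(loc(onz(w,[(k,r)],.049))[0]*1e3).round(1))
for m in silhouettes('wrist','packer34'):
    if abs(m['xy'][0]-281)<15 and abs(m['xy'][1]-190)<20:
        for r in range(168,214,5):
            x=np.flatnonzero(m['mask'][r]); print(r,x.min(),x.max(),(loc(onz(w,[(x.min()-.5,r),(x.max()+.5,r)],.059))*1e3).round(1)[:,:2].tolist())
for r in (180,190,200): print(w['frame'][r,245:318].sum(1).tolist())
E
```

```text
[ 514.34217087 -345.53851708  172.00791881]
100 line col 278 local [63.7 -0.1 54. ]
110 line col 278 local [56.  -0.1 54. ]
120 line col 278 local [48.3 -0.1 54. ]
150 line col 277 local [19.6  0.7  9. ]
158 line col 277 local [12.1  0.7  9. ]
225 fence mark 277 569 [-40.9   0.6  49. ]
235 fence mark 277 579 [-50.2   0.6  49. ]
242 fence mark 277 564 [-56.7   0.6  49. ]
[622, 623, 619, 620, 622, 620, 616, 597, 552, 524, 519, 520, 520, 516, 514, 514, 511, 522, 525, 524, 522, 522, 522, 523, 519, 520, 514, 517, 520, 522, 527, 530, 525, 521, 518, 519, 519, 518, 513, 513, 515, 513, 516, 517, 522, 516, 516, 510, 500, 488, 488, 478, 471, 468, 471, 470, 464, 421, 333, 274, 265, 265, 286, 326, 349, 355, 360, 362, 361, 359, 360, 362, 360]
[615, 616, 619, 618, 617, 615, 611, 598, 569, 550, 545, 547, 546, 547, 548, 553, 555, 562, 561, 563, 558, 559, 559, 555, 522, 407, 263, 181, 171, 180, 179, 187, 191, 196, 199, 192, 197, 196, 194, 194, 198, 195, 198, 200, 215, 258, 305, 313, 312, 309, 307, 305, 309, 310, 315, 312, 311, 307, 301, 292, 284, 289, 305, 331, 344, 346, 343, 352, 347, 349, 350, 346, 347]
[219, 217, 217, 214, 221, 220, 238, 323, 445, 521, 540, 544, 545, 545, 550, 552, 556, 561, 564, 558, 562, 557, 558, 557, 559, 554, 554, 557, 560, 563, 564, 568, 570, 564, 522, 417, 339, 325, 317, 316, 317, 315, 320, 325, 325, 348, 432, 519, 540, 516, 500, 498, 506, 512, 522, 533, 497, 392, 312, 293, 280, 266, 252, 240, 237, 242, 240, 236, 237, 237, 241, 241, 238]
```

The block's top edges run from column 252.5 to 302 (the rest was shadow), so its centre is at 277.4 on the line. It is centred within 0.5 mm. Next is packer20.

jog_arm:
  plan:
    - [[-7,38,0,0,0,0.7],[-14,76,0,0,0,1.4],[-21,114,0,0,0,1.4],[-28,152,0,0,0,1.4],[-35,190,0,0,0,1.4],[-42,228,0,0,0,1.4],[-49,266,0,0,0,1.4],[-56,304,0,0,0,1.4]]

```text
time: 31.13
tool_pos: [0.458, -0.0401, 0.1729]
tool_rot: [-3.137, 0.165, -0.002]
ft_force: [1.5, -0.2, -0.4]
finger_gap: 0.0444
grip_force: 0.0
```

jog_arm:
  plan:
    - [[-8,38,0,0,0,0],[-16,76,-10,0,0,0],[-24,114,-20,0,0,0],[-31,140,-30,0,0,0],[-31.3,153.5,-40,0,0,0],[-31.3,153.5,-40,0,0,0],[-31.3,153.5,-40,0,0,0],[-31.3,153.5,-40,0,0,0]]

```text
time: 31.8
tool_pos: [0.4277, 0.1114, 0.1331]
tool_rot: [3.137, -0.163, 0.001]
ft_force: [-0.1, -1.3, -0.6]
finger_gap: 0.0441
grip_force: 0.0
```

```bash
sed -i 's/^for i in range(2)/for i in range(4)/' e.py; python3 e.py p20 packer20 .427 .112 -6 0 w11
```

```text
32.1 [427.72177769 111.1163466  133.01323351] -96.0597798400706
['wrist', 'scene', 'side'] 0.88 [427.4 110.9] -8.425868205500423
['wrist'] 0.92 [428. 111.] -7.102933364177309
['scene'] 0.875 [427. 111.] -25.188399348741704
['side'] 0.918 [426.6 110.7] -6.104240229197721
```

View pics/w11.png

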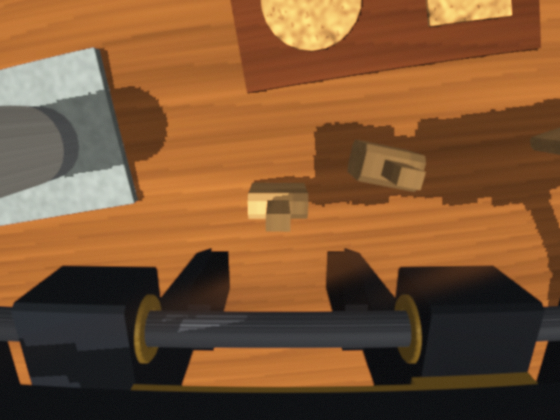

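Packer20 at (278,205) is square to the fingers, with packer28 at (390,165) clear of them. Descending.

jog_arm:
  plan:
    - [[0,0,-30,0,0,-0.7],[0,0,-60,0,0,-0.7],[0,0,-79,0,0,-0.7],[0,0,-79,0,0,-0.7],[0,0,-79,0,0,-0.7],[0,0,-79,0,0,-0.7]]

```text
time: 32.75
tool_pos: [0.4282, 0.112, 0.0546]
tool_rot: [-3.136, 0.183, -0.002]
ft_force: [1.4, -0.0, 0.2]
finger_gap: 0.0444
grip_force: 0.0
```

jog_arm:
  plan:
    - [[0,0,0,0,0,0],[0,0,0,0,0,0],[0,0,0,0,0,0],[0,0,0,0,0,0],[0,0,0,0,0,0],[0,0,0,0,0,0],[0,0,0,0,0,0],[0,0,0,0,0,0]]
  claw: 5
  newtons: 30

```text
time: 33.42
tool_pos: [0.4279, 0.1118, 0.0542]
tool_rot: [-3.136, 0.183, -0.002]
ft_force: [-1.1, -1.3, 5.0]
finger_gap: 0.0153
grip_force: 30.0
```

```bash
python3 e.py p20 packer20 .4275 .111 -7 0 w12
```

```text
33.7167 [427.89993495 111.82224854  54.16230188] -96.6685064287679
['wrist', 'scene', 'side'] 0.785 [427.7 111.7] -11.30831746935516
['wrist'] 0.826 [428.3 111.7] -8.306515301119546
['scene'] 0.828 [426.6 113.5] -25.74824118689087
['side'] 0.768 [426.4 111.1] -3.9971127140897913
```

jog_arm:
  plan:
    - [[0,0,35,0,0,0],[0,0,75,0,0,0],[0,0,110,0,0,0],[7,-28,125,0,0,0],[16,-64,125,0,0,-0.7],[25,-102,125,0,0,-0.7],[34,-140,125,0,0,-0.7],[43,-178,125,0,0,-0.7]]

```text
time: 34.53
tool_pos: [0.4699, -0.0675, 0.1783]
tool_rot: [-3.135, 0.201, 0.0]
ft_force: [0.8, 0.4, -0.9]
finger_gap: 0.0152
grip_force: 30.0
```

jog_arm:
  plan:
    - [[10,-38,0,0,0,0],[20,-76,0,0,0,0],[30,-114,0,0,0,0],[40,-152,0,0,0,0],[50,-190,0,0,0,0],[60,-228,0,0,0,0],[69,-266,0,0,0,0],[73.3,-283.4,0,0,0,0]]

```text
time: 35.2
tool_pos: [0.5436, -0.3538, 0.1774]
tool_rot: [3.134, -0.206, -0.001]
ft_force: [1.0, 0.0, 0.6]
finger_gap: 0.0154
grip_force: 30.0
```

jog_arm:
  plan:
    - [[0,0,-15,0,0,0],[0,0,-30,0,0,0],[0,0,-40,0,0,0],[0,0,-40,0,0,0],[0,0,-40,0,0,0],[0,0,-40,0,0,0]]

```text
time: 35.7
tool_pos: [0.5438, -0.3493, 0.1389]
tool_rot: [3.135, -0.201, 0.001]
ft_force: [-0.1, -0.0, -0.7]
finger_gap: 0.0154
grip_force: 30.0
```

```bash
python3 - <<'E'
from fit import *
for i in range(5): w=capture('wrist')
o=get_obs();rt=R.from_rotvec(o['tool_rot']).as_matrix()[:,1];tp=o['tool_pos'];print(o['time'],tp*1e3,np.degrees(np.arctan2(rt[1],rt[0])),o['ft_force'],o['finger_gap'])
cv2.imwrite('pics/w13.png',w['frame'])
im=w['frame'][60:300,130:430]; cv2.imwrite('pics/w13z.png',cv2.resize(im,None,fx=2.5,fy=2.5,interpolation=cv2.INTER_CUBIC))
np.savez('t3.npz',**{k:np.array(v) for k,v in w.items()})
f=w['frame'].astype(int).sum(2)
for r in (95,105,115,125,135,150,160): 
    g=f[r,262:295]; h=g-np.convolve(np.pad(g,4,'edge'),np.ones(9)/9,'valid'); print(r,262+np.argmin(h),h.min())
E
```

```text
35.95 [ 544.07734038 -349.66648874  139.65454689] -97.35035395817846 [ 0.89683935  0.58681629 -0.48479246] 0.015203025972946609
95 270 -5.222222222222172
105 275 -1.9999999999998863
115 288 -1.6666666666667425
125 287 -4.111111111111086
135 277 -68.88888888888891
150 277 -139.77777777777771
160 277 -149.8888888888889
```

View pics/w13z.png

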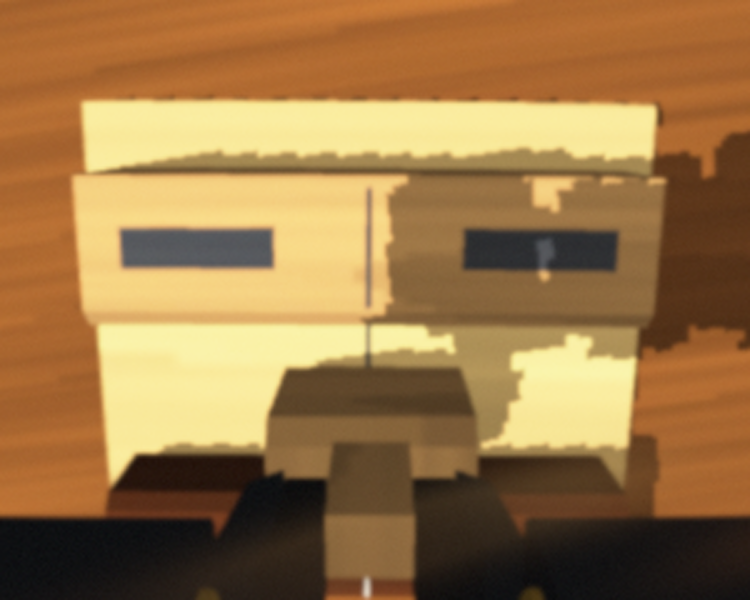

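The wrist view shows the line at column 277.5 and the held block at 278.7, so it is centred within 0.5 mm. Lowering with force checks.

jog_arm:
  plan:
    - [[0,0.4,-8,0,0,0],[0,0.4,-16,0,0,0],[0,0.4,-22,0,0,0],[0,0.4,-26,0,0,0],[0,0.4,-30,0,0,0],[0,0.4,-34,0,0,0],[0,0.4,-34,0,0,0]]

```text
time: 36.53
tool_pos: [0.543, -0.3488, 0.1033]
tool_rot: [-3.134, 0.202, 0.002]
ft_force: [-0.8, -0.4, -0.4]
finger_gap: 0.0154
grip_force: 30.0
```

jog_arm:
  plan:
    - [[0,0,-3,0,0,0],[0,0,-6,0,0,0],[0,0,-9,0,0,0],[0,0,-12,0,0,0],[0,0,-12,0,0,0]]

```text
time: 36.95
tool_pos: [0.5431, -0.3489, 0.0918]
tool_rot: [-3.134, 0.202, 0.001]
ft_force: [0.2, -0.6, -0.4]
finger_gap: 0.0156
grip_force: 30.0
```

jog_arm:
  plan:
    - [[0,0,-5,0,0,0],[0,0,-10,0,0,0],[0,0,-15,0,0,0],[0,0,-20,0,0,0],[0,0,-25,0,0,0],[0,0,-25,0,0,0],[0,0,-25,0,0,0],[0,0,-25,0,0,0]]

```text
time: 37.62
tool_pos: [0.5435, -0.3492, 0.0676]
tool_rot: [-3.135, 0.202, 0.0]
ft_force: [-0.1, -0.3, -0.4]
finger_gap: 0.0152
grip_force: 30.0
```

jog_arm:
  plan:
    - [[0,0,-0.8,0,0,0],[0,0,-1.6,0,0,0],[0,0,-2.4,0,0,0],[0,0,-3.2,0,0,0],[0,0,-3.7,0,0,0],[0,0,-3.7,0,0,0],[0,0,-3.7,0,0,0],[0,0,-3.7,0,0,0]]

```text
time: 38.28
tool_pos: [0.5435, -0.3492, 0.0639]
tool_rot: [3.135, -0.202, 0.0]
ft_force: [-0.6, -0.4, -0.6]
finger_gap: 0.0154
grip_force: 30.0
```

jog_arm:
  plan:
    - [[0,0,-0.4,0,0,0],[0,0,-0.8,0,0,0],[0,0,-1,0,0,0],[0,0,-1,0,0,0],[0,0,-1,0,0,0],[0,0,-1,0,0,0]]

```text
time: 38.78
tool_pos: [0.5437, -0.3494, 0.0632]
tool_rot: [3.135, -0.202, 0.001]
ft_force: [0.3, -0.3, 1.3]
finger_gap: 0.0155
grip_force: 30.0
```

jog_arm:
  plan:
    - [[0,0,-0.3,0,0,0],[0,0,-0.3,0,0,0],[0,0,-0.3,0,0,0]]

```text
time: 39.03
tool_pos: [0.5439, -0.3496, 0.0632]
tool_rot: [3.134, -0.202, 0.001]
ft_force: [-0.9, -0.5, 4.5]
finger_gap: 0.0148
grip_force: 30.0
```

jog_arm:
  plan:
    - [[0,0,0,0,0,0],[0,0,0,0,0,0],[0,0,0,0,0,0],[0,0,0,0,0,0],[0,0,0,0,0,0],[0,0,0,0,0,0]]
  claw: 50

```text
time: 39.53
tool_pos: [0.5433, -0.349, 0.0622]
tool_rot: [-3.135, 0.202, 0.001]
ft_force: [0.6, 0.4, -0.7]
finger_gap: 0.0438
grip_force: 0.0
```

jog_arm:
  plan:
    - [[0,0,25,0,0,0],[0,0,60,0,0,0],[0,0,90,0,0,0],[-10,0,120,0,0,0],[-20,0,140,0,0,0],[-20,0,140,0,0,0],[-20,0,140,0,0,0],[-20,0,140,0,0,0]]
  claw: 100

```text
time: 40.2
tool_pos: [0.5231, -0.3487, 0.2012]
tool_rot: [-3.134, 0.202, 0.002]
ft_force: [-0.9, 0.3, -0.3]
finger_gap: 0.0879
grip_force: 0.0
```

```bash
python3 - <<'E'
from fit import *
for i in range(6): w=capture('wrist')
cams={'wrist':w,'scene':capture('scene'),'side':capture('side')}
o=get_obs();print(o['time'],o['tool_pos']*1e3)
for k,P in (('p34',(.5158,-.346,.05)),('p20',(.5438,-.3495,.05))):
    for n,c in cams.items():
        V=masks({n:c},'packer20',P,tol=14)
        if V: s,q=fit([V[0][1:]],M[k],P,.009,[-.128]); print(k,n,round(s,3),np.round(q[:2]*1e3,1),np.degrees(q[2]))
im=w['frame'][30:270,130:430]; cv2.imwrite('pics/w14z.png',cv2.resize(im,None,fx=2.5,fy=2.5,interpolation=cv2.INTER_CUBIC))
E
```

```text
40.6 [ 523.37761209 -348.92759542  201.65022422]
p34 wrist 0.763 [ 515.3 -347.8] -3.232266301787519
p34 scene 0.505 [ 526.8 -342.2] 3.1449535531641937
p34 side 0.829 [ 515.  -349.2] -4.528029136063871
p20 wrist 0.871 [ 544.  -349.8] -6.171166636618368
p20 scene 0.554 [ 533.7 -345.4] -2.774691720107844
p20 side 0.749 [ 543.6 -351.7] -8.449921850755308
```

View pics/w14z.png

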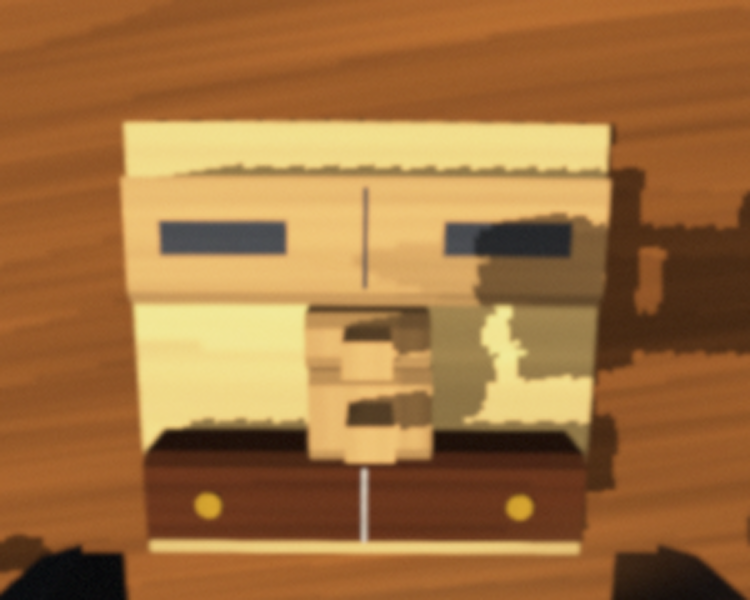

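Both packers stand side by side on the line, tabs at (370,345) and (370,440) in the crop. I'll check the centring numerically.

```bash
python3 - <<'E'
from fit import *
w=capture('wrist'); f=w['frame'].astype(int).sum(2)
J=np.array([.5279,-.3474]);Rz=R.from_euler('z',-7.35,degrees=True).as_matrix()
loc=lambda c,r,z:((onz(w,[(c,r)],z)-np.r_[J,0])@Rz)[0]*1e3
def edge(r,a,b):
    g=np.diff(cv2.GaussianBlur(f[r-1:r+2].mean(0).reshape(1,-1).astype(np.float32),(5,1),0)[0])[a:b]
    g=np.abs(g); k=np.argmax(g); k0=max(k-2,0); s=slice(k0,k+3); return a+.5+(g[s]*np.arange(k0,k0+len(g[s]))).sum()/g[s].sum()
for r in (166,170,184,186,200,204,208):
    l,R_=edge(r,245,260),edge(r,296,310); print(r,round(l,1),round(R_,1),'local y L,R,mid',loc(l,r,.059)[1].round(1),loc(R_,r,.059)[1].round(1),((loc(l,r,.059)+loc(R_,r,.059))/2).round(1))
for r in (110,120,130): g=f[r,265:287]; k=(g.max()-g)**4; k=265+(k*np.arange(22)).sum()/k.sum(); print('leg line',r,k.round(1),loc(k,r,.054).round(1))
for r in (222,230,238): g=f[r,265:287]; k=(g-g.min())**2.; k=265+(k*np.arange(22)).sum()/k.sum(); print('fence mark',r,k.round(1),loc(k,r,.049).round(1))
E
```

```text
166 250.5 300.8 local y L,R,mid 21.6 -23.2 [17.5 -0.8 59. ]
170 250.5 297.8 local y L,R,mid 21.7 -20.6 [13.9  0.5 59. ]
184 251.7 301.5 local y L,R,mid 20.8 -24.2 [ 1.1 -1.7 59. ]
186 251.7 301.9 local y L,R,mid 20.9 -24.5 [-0.8 -1.8 59. ]
200 251.7 300.7 local y L,R,mid 21.2 -23.7 [-13.8  -1.2  59. ]
204 251.7 301.4 local y L,R,mid 21.2 -24.4 [-17.6  -1.6  59. ]
208 251.8 301.5 local y L,R,mid 21.2 -24.5 [-21.4  -1.7  59. ]
leg line 110 274.8 [65.9 -0.1 54. ]
leg line 120 274.8 [57.4 -0.  54. ]
leg line 130 274.9 [48.7 -0.1 54. ]
fence mark 222 274.4 [-38.2   0.5  49. ]
fence mark 230 274.4 [-46.4   0.5  49. ]
fence mark 238 274.4 [-54.6   0.5  49. ]
```

Measured against the line, packer34 is about 1.9 mm and packer20 about 1.0 mm off toward −y. I'll regrip each tab and slide it back.

jog_arm:
  plan:
    - [[-8.4,1.4,-35,0,0,0],[-8.4,1.4,-70,0,0,0],[-8.4,1.4,-105,0,0,0],[-8.4,1.4,-130,0,0,0],[-8.4,1.4,-137.5,0,0,0],[-8.4,1.4,-137.5,0,0,0],[-8.4,1.4,-137.5,0,0,0],[-8.4,1.4,-137.5,0,0,0]]
  claw: 40

```text
time: 41.62
tool_pos: [0.5168, -0.349, 0.0676]
tool_rot: [3.133, -0.202, 0.005]
ft_force: [0.3, -0.1, -0.3]
finger_gap: 0.0369
grip_force: 0.0
```

jog_arm:
  plan:
    - [[0,0,0,0,0,0],[0,0,0,0,0,0],[0,0,0,0,0,0],[0,0,0,0,0,0],[0,0,0,0,0,0],[0,0,0,0,0,0],[0,0,0,0,0,0],[0,0,0,0,0,0]]
  claw: 5
  newtons: 10

```text
time: 42.28
tool_pos: [0.5161, -0.3482, 0.0665]
tool_rot: [3.134, -0.202, 0.003]
ft_force: [0.8, 0.9, 6.2]
finger_gap: 0.0152
grip_force: 10.0
```

```bash
cat > o.py <<'E'
from h import *
for i in range(4): capture('side')
o=get_obs();print(o['time'],o['tool_pos']*1e3,o['ft_force'].round(1),o['finger_gap'],o['grip_force'])
E
python3 o.py
```

```text
42.4833 [ 516.05915248 -348.14655883   66.44344369] [0.7 1.5 6.5] 0.01578621492294645 10.006627589464188
```

jog_arm:
  plan:
    - [[0,0.5,1.5,0,0,0],[0.1,1,1.5,0,0,0],[0.2,1.4,1.5,0,0,0],[0.2,1.4,1.5,0,0,0],[0.2,1.4,1.5,0,0,0],[0.2,1.4,1.5,0,0,0],[0.2,1.4,1.5,0,0,0]]

```text
time: 43.07
tool_pos: [0.5153, -0.3464, 0.0665]
tool_rot: [3.135, -0.202, 0.0]
ft_force: [1.3, -0.9, 1.2]
finger_gap: 0.0158
grip_force: 10.0
```

```bash
python3 o.py
```

```text
43.2667 [ 515.34982509 -346.44436286   66.57137082] [ 0.4 -1.   0.8] 0.015599825546917514 9.996970295906067
```

jog_arm:
  plan:
    - [[0,0.3,0,0,0,0],[0.1,0.5,0,0,0,0],[0.1,0.5,0,0,0,0],[0.1,0.5,0,0,0,0],[0.1,0.5,0,0,0,0]]

```text
time: 43.68
tool_pos: [0.5154, -0.3459, 0.0665]
tool_rot: [3.135, -0.202, -0.0]
ft_force: [0.2, -1.9, 0.2]
finger_gap: 0.0158
grip_force: 10.0
```

jog_arm:
  plan:
    - [[0,0,0,0,0,0],[0,0,0,0,0,0],[0,0,0,0,0,0],[0,0,0,0,0,0],[0,0,0,0,0,0]]
  claw: 40

```text
time: 44.1
tool_pos: [0.5152, -0.3456, 0.0664]
tool_rot: [-3.135, 0.202, 0.001]
ft_force: [-0.5, -0.3, -0.2]
finger_gap: 0.0351
grip_force: 0.0
```

jog_arm:
  plan:
    - [[0,0,20,0,0,0],[0,0,40,0,0,0],[14,-2,45,0,0,0],[28.2,-3.6,45,0,0,0],[28.2,-3.6,45,0,0,0],[28.2,-3.6,20,0,0,0],[28.2,-3.6,0,0,0,0],[28.2,-3.6,-1,0,0,0]]

```text
time: 44.77
tool_pos: [0.5399, -0.3471, 0.0606]
tool_rot: [-3.131, 0.201, 0.012]
ft_force: [-0.6, 0.8, -1.1]
finger_gap: 0.035
grip_force: 0.0
```

```bash
python3 o.py
```

```text
44.9667 [ 543.81344927 -349.78121281   66.40597295] [-0.9  0.1  0.8] 0.03516119983165238 0.0
```

jog_arm:
  plan:
    - [[0,0.4,0,0,0,0],[0,0.4,0,0,0,0],[0,0.4,0,0,0,0],[0,0.4,0,0,0,0]]

```text
time: 45.3
tool_pos: [0.544, -0.3494, 0.0664]
tool_rot: [3.134, -0.202, 0.002]
ft_force: [0.2, 0.2, -0.0]
finger_gap: 0.0352
grip_force: 0.0
```

jog_arm:
  plan:
    - [[0,0,0,0,0,0],[0,0,0,0,0,0],[0,0,0,0,0,0],[0,0,0,0,0,0],[0,0,0,0,0,0],[0,0,0,0,0,0],[0,0,0,0,0,0],[0,0,0,0,0,0]]
  claw: 5
  newtons: 10

```text
time: 45.97
tool_pos: [0.5436, -0.3491, 0.0656]
tool_rot: [3.135, -0.202, 0.0]
ft_force: [-0.0, 0.3, 0.2]
finger_gap: 0.0156
grip_force: 10.0
```

```bash
python3 o.py
```

```text
46.1667 [ 543.62820694 -349.11631928   65.58886311] [ 0.5 -1.1  0.4] 0.015920722891588766 10.000224709510803
```

jog_arm:
  plan:
    - [[0,0,0,0,0,0],[0,0,0,0,0,0],[0,0,0,0,0,0],[0,0,0,0,0,0],[0,0,0,0,0,0]]
  claw: 40

```text
time: 46.58
tool_pos: [0.5436, -0.349, 0.0655]
tool_rot: [-3.135, 0.202, 0.0]
ft_force: [-0.0, 0.2, -0.7]
finger_gap: 0.0354
grip_force: 0.0
```

jog_arm:
  plan:
    - [[0,0,25,0,0,0],[0,0,60,0,0,0],[0,0,90,0,0,0],[-10,0,120,0,0,0],[-20,0,136,0,0,0],[-20,0,136,0,0,0],[-20,0,136,0,0,0],[-20,0,136,0,0,0]]
  claw: 100

```text
time: 47.25
tool_pos: [0.5231, -0.3486, 0.2]
tool_rot: [-3.134, 0.202, 0.002]
ft_force: [-0.3, 0.6, -0.1]
finger_gap: 0.0863
grip_force: 0.0
```

```bash
python3 - <<'E'
from fit import *
for i in range(6): w=capture('wrist')
o=get_obs();print(o['time'],o['tool_pos']*1e3)
f=w['frame'].astype(int).sum(2)
J=np.array([.5279,-.3474]);Rz=R.from_euler('z',-7.35,degrees=True).as_matrix()
loc=lambda c,r,z:((onz(w,[(c,r)],z)-np.r_[J,0])@Rz)[0]*1e3
def edge(r,a,b):
    g=np.diff(cv2.GaussianBlur(f[r-1:r+2].mean(0).reshape(1,-1).astype(np.float32),(5,1),0)[0])[a:b]
    g=np.abs(g); k=np.argmax(g); k0=max(k-2,0); s=slice(k0,k+3); return a+.5+(g[s]*np.arange(k0,k0+len(g[s]))).sum()/g[s].sum()
for r in (160,164,168,172,184,188,196,200,204,208):
    l,R_=edge(r,242,260),edge(r,292,310); print(r,round(l,1),round(R_,1),'w',(loc(l,r,.059)[1]-loc(R_,r,.059)[1]).round(1),((loc(l,r,.059)+loc(R_,r,.059))/2).round(1))
for r in (110,120,130): g=f[r,265:287]; k=(g.max()-g)**4; k=265+(k*np.arange(22)).sum()/k.sum(); print('leg line',r,k.round(1),loc(k,r,.054).round(1))
for r in (226,232,238): g=f[r,265:287]; k=(g-g.min())**2.; k=265+(k*np.arange(22)).sum()/k.sum(); print('fence mark',r,k.round(1),loc(k,r,.049).round(1))
E
```

```text
47.55 [ 523.28138739 -348.60264801  199.95669099]
160 251.4 301.7 w 44.2 [22.4 -0.7 59. ]
164 251.2 302.0 w 44.8 [18.8 -0.7 59. ]
168 251.4 301.9 w 44.7 [15.3 -0.8 59. ]
172 251.4 301.6 w 44.5 [11.7 -0.6 59. ]
184 251.3 301.2 w 44.7 [ 0.8 -0.4 59. ]
188 251.2 297.1 w 41.2 [-2.9  1.5 59. ]
196 251.2 301.3 w 45.2 [-10.2  -0.4  59. ]
200 251.3 300.6 w 44.7 [-14.   -0.1  59. ]
204 250.8 301.2 w 45.8 [-17.7  -0.2  59. ]
208 251.2 300.7 w 45.2 [-21.5  -0.2  59. ]
leg line 110 275.8 [65. -0. 54.]
leg line 120 275.8 [56.5 -0.  54. ]
leg line 130 276.0 [48.  -0.2 54. ]
fence mark 226 275.3 [-42.2   0.5  49. ]
fence mark 232 275.3 [-48.3   0.6  49. ]
fence mark 238 275.2 [-54.5   0.6  49. ]
```

Both packers are now centred within 1 mm. Next, the bottle goes back.

jog_arm:
  plan:
    - [[-2,38,5,0,0,7],[-4,76,10,0,0,14],[-6,114,15,0,0,21],[-8,152,20,0,0,28],[-10,190,20,0,0,35],[-12,228,20,0,0,42],[-14,266,20,0,0,49],[-16,304,20,0,0,56]]

```text
time: 48.22
tool_pos: [0.5072, -0.0433, 0.2213]
tool_rot: [-2.859, -1.302, -0.0]
ft_force: [1.0, -0.3, 0.4]
finger_gap: 0.0881
grip_force: 0.0
```

jog_arm:
  plan:
    - [[-2,38,0,0,0,7],[-4,76,0,0,0,14],[-6,114,0,0,0,21],[-8,152,0,0,0,28],[-10,190,0,0,0,35],[-12,228,0,0,0,41.4],[-14,266,0,0,0,41.4],[-16,304,0,0,0,41.4]]

```text
time: 48.88
tool_pos: [0.4911, 0.2609, 0.2213]
tool_rot: [2.22, 2.223, -0.0]
ft_force: [0.6, 0.2, 0.2]
finger_gap: 0.0883
grip_force: 0.0
```

```bash
cat > c2.py <<'E'
from fit import *
import sys
for i in range(4): w=capture('wrist')
cams={'wrist':w,'scene':capture('scene'),'side':capture('side')}
o=get_obs();rt=R.from_rotvec(o['tool_rot']).as_matrix()[:,1];print(o['time'],o['tool_pos']*1e3,np.degrees(np.arctan2(rt[1],rt[0])))
for t,x,y,z in [('bottle',.489,.411,.01),('tin',.4936,.3036,.01)]:
    for n,c in cams.items():
        V=masks({n:c},t,(x,y,z+.07),tol=45)
        if V: s,q=fit([V[0][1:]],M[t],(x,y),z); print(t,n,round(s,3),np.round(q[:2]*1e3,1))
E
python3 c2.py
```

```text
49.1833 [491.4883416  258.01568283 221.10469301] 0.011480465182108648
bottle wrist 0.985 [489.3 405.5]
bottle scene 0.767 [486.1 408.2]
bottle side 0.392 [490.3 422.2]
tin wrist 0.981 [494.5 303.3]
tin scene 0.904 [492.2 306.5]
tin side 0.958 [494.2 303.5]
```

```bash
python3 - <<'E'
from fit import *
w=capture('wrist'); o=get_obs()
Rt=R.from_rotvec(o['tool_rot']).as_matrix(); off=Rt.T@(np.array(w['eye'])-o['tool_pos']); Rc=Rt.T@rotm(w['attitude'])
a=np.radians(-82.89); R6=np.array([[np.sin(a)*-1*-1,np.cos(a),0],[-np.cos(a),np.sin(a),0],[0,0,-1]]); R6[:,0]=np.cross(R6[:,1],R6[:,2])
c=dict(w); T6=np.array([.63768,.01623,.14102]); c['eye']=T6+R6@off; c['attitude']=R6@Rc
im=cv2.imread('pics/w6.png'); hsv=cv2.cvtColor(im,cv2.COLOR_BGR2HSV)
cork=(hsv[...,2]>120)&(hsv[...,1]<175)
for name,b,k,P in [('round',(205,295,165,256),'round_mat',(.577,.0698)),('square',(218,298,300,385),'square_mat',(.5843,-.05))]:
    m=np.zeros((420,560),np.uint8); m[b[0]:b[1],b[2]:b[3]]=cork[b[0]:b[1],b[2]:b[3]]
    m=cv2.morphologyEx(m,cv2.MORPH_CLOSE,np.ones((7,7)));m=cv2.morphologyEx(m,cv2.MORPH_OPEN,np.ones((5,5)))
    ys,xs=np.nonzero(m); print(name,xs.min(),xs.max(),ys.min(),ys.max())
    s,q=fit([(c,m.astype(np.float32))],M[k],P,.012); print(round(s,3),q[:2]*1e3,np.degrees(q[2]))
E
```

```text
round 168 255 205 294
0.803 [576.73020991  69.53897834] 11.857717112611478
square 300 383 218 294
0.947 [582.84815391 -49.17609283] 2.9697318455257653
```

jog_arm:
  plan:
    - [[0,38,0,0,0,0],[-1,76,0,0,0,0],[-2,114,0,0,0,0],[-2.4,148,0,0,0,0],[-2.4,153,-5,0,0,0],[-2.4,153,-10,0,0,0],[-2.4,153,-20,0,0,0],[-2.4,153,-40,0,0,0]]

```text
time: 50.2
tool_pos: [0.4907, 0.4114, 0.183]
tool_rot: [2.221, 2.22, 0.006]
ft_force: [0.2, 1.0, 0.2]
finger_gap: 0.0881
grip_force: 0.0
```

jog_arm:
  plan:
    - [[0,0,-20,0,0,0],[0,0,-45,0,0,0],[0,0,-65,0,0,0],[0,0,-70.5,0,0,0],[0,0,-70.5,0,0,0],[0,0,-70.5,0,0,0],[0,0,-70.5,0,0,0]]

```text
time: 50.78
tool_pos: [0.4904, 0.412, 0.1128]
tool_rot: [2.221, 2.221, 0.004]
ft_force: [-0.9, 1.3, 0.8]
finger_gap: 0.0882
grip_force: 0.0
```

jog_arm:
  plan:
    - [[0,0,0,0,0,0],[0,0,0,0,0,0],[0,0,0,0,0,0],[0,0,0,0,0,0],[0,0,0,0,0,0],[0,0,0,0,0,0],[0,0,0,0,0,0],[0,0,0,0,0,0]]
  claw: 50
  newtons: 25

```text
time: 51.45
tool_pos: [0.4892, 0.4121, 0.1114]
tool_rot: [-2.221, -2.222, -0.0]
ft_force: [-0.7, -0.1, 2.2]
finger_gap: 0.0529
grip_force: 25.0
```

```bash
python3 o.py
```

```text
51.65 [489.20622423 412.09970443 111.32515585] [-1.2  0.4  2.2] 0.05258818914638896 24.982719754771097
```

jog_arm:
  plan:
    - [[0,0,20,0,0,0],[0,0,50,0,0,0],[15,0,75,0,0,0],[45,0,85,0,0,0],[75,-10,85,0,0,0],[87.6,-40,85,0,0,0],[87.6,-80,85,0,0,0],[87.6,-120,85,0,0,0]]

```text
time: 52.32
tool_pos: [0.5769, 0.2906, 0.1941]
tool_rot: [-2.219, -2.223, 0.004]
ft_force: [0.2, -0.7, -3.2]
finger_gap: 0.0526
grip_force: 24.4
```

jog_arm:
  plan:
    - [[0,-40,0,0,0,0],[0,-80,0,0,0,0],[0,-120,0,0,0,0],[0,-160,0,0,0,0],[0,-195,0,0,0,0],[0,-222,-10,0,0,0],[0,-222,-25,0,0,0],[0,-222,-40,0,0,0]]

```text
time: 52.98
tool_pos: [0.5766, 0.0674, 0.1551]
tool_rot: [2.224, 2.218, -0.001]
ft_force: [0.4, 0.7, -3.3]
finger_gap: 0.0524
grip_force: 23.7
```

jog_arm:
  plan:
    - [[0,0,-10,0,0,0],[0,0,-20,0,0,0],[0,0,-28,0,0,0],[0,0,-33,0,0,0],[0,0,-35,0,0,0],[0,0,-35,0,0,0]]

```text
time: 53.48
tool_pos: [0.5766, 0.0704, 0.1206]
tool_rot: [-2.22, -2.222, 0.001]
ft_force: [-0.3, 0.5, -3.1]
finger_gap: 0.0524
grip_force: 24.4
```

```bash
python3 - <<'E'
from fit import *
for i in range(4): w=capture('side')
o=get_obs();tp=o['tool_pos'];rt=R.from_rotvec(o['tool_rot']).as_matrix()[:,1];print(o['time'],tp*1e3,o['ft_force'].round(1),o['finger_gap'],np.degrees(np.arctan2(rt[1],rt[0])))
c={'side':w,'scene':capture('scene')}
V=masks(c,'bottle',(tp[0],tp[1],.09),tol=45)
for v in V: s,q=fit([v[1:]],M['bottle'],tp[:2],tp[2]-.1013); print(v[0],round(s,3),q[:2]*1e3)
E
```

```text
53.6833 [577.5165585   70.14288118 121.931334  ] [-0.3  0.8 -1.5] 0.052949163763893185 0.046780175241273654
side 0.939 [578.72263207  66.74460757]
scene 0.902 [577.49778321  66.78887559]
```

jog_arm:
  plan:
    - [[-0.5,1.2,-1,0,0,0],[-0.7,2.5,-2,0,0,0],[-0.7,2.5,-3,0,0,0],[-0.7,2.5,-3.5,0,0,0],[-0.7,2.5,-3.5,0,0,0],[-0.7,2.5,-3.5,0,0,0],[-0.7,2.5,-3.5,0,0,0]]

```text
time: 54.42
tool_pos: [0.5768, 0.0727, 0.1186]
tool_rot: [2.22, 2.221, 0.002]
ft_force: [-1.2, 2.2, 6.0]
finger_gap: 0.0526
grip_force: 25.4
```

```bash
cat > bt.py <<'E'
from fit import *
import sys
t,hgt=sys.argv[1],float(sys.argv[2])
for i in range(3): w=capture('side')
o=get_obs();tp=o['tool_pos'];print(o['time'],tp*1e3,o['ft_force'].round(1),o['finger_gap'])
c={'side':w,'scene':capture('scene')}
for k,P in ((t,(tp[0],tp[1],.09)),({'bottle':'round_mat','tin':'square_mat'}[t],(tp[0],tp[1],.016))):
    for v in masks(c,k,P,tol=45): s,q=fit([v[1:]],M[k],tp[:2],tp[2]-hgt if k==t else .012); print(k,v[0],round(s,3),q[:2]*1e3)
E
python3 bt.py bottle .1013
```

```text
54.5667 [576.73661713  72.65255508 118.62071049] [-0.6  1.1  6.1] 0.05260646331967802
bottle side 0.921 [577.39659695  69.09640673]
bottle scene 0.893 [575.17191251  70.1074494 ]
round_mat side 0.393 [576.50234496  67.93074605]
round_mat scene 0.372 [577.80187867  69.71335171]
```

jog_arm:
  plan:
    - [[0,0,0.5,0,0,0],[0,0,0.5,0,0,0],[0,0,0.5,0,0,0],[0,0,0.5,0,0,0],[0,0,0.5,0,0,0],[0,0,0.5,0,0,0]]
  claw: 100

```text
time: 55.32
tool_pos: [0.576, 0.0723, 0.1178]
tool_rot: [-2.221, -2.222, 0.001]
ft_force: [0.5, 0.3, -0.4]
finger_gap: 0.088
grip_force: 0.0
```

jog_arm:
  plan:
    - [[0,0,35,0,0,0],[0,0,70,0,0,0],[0,0,95,0,0,0],[-10,30,95,0,0,0],[-24,68,95,0,0,0],[-38,106,95,0,0,0],[-52,144,95,0,0,0],[-64,180,90,0,0,0]]

```text
time: 55.98
tool_pos: [0.5118, 0.2543, 0.2093]
tool_rot: [2.221, 2.221, 0.004]
ft_force: [0.4, -0.4, -0.2]
finger_gap: 0.0884
grip_force: 0.0
```

```bash
python3 - <<'E'
from fit import *
for i in range(4): w=capture('wrist')
c={'wrist':w,'side':capture('side'),'scene':capture('scene')}
o=get_obs();print(o['time'],o['tool_pos']*1e3)
for k,P,z in (('bottle',(.5767,.0693),.016),('round_mat',(.5767,.0693),.012),('tin',(.494,.303),.01)):
    for v in masks(c,k,(*P,z+(.06 if k!='round_mat' else 0)),tol=45): s,q=fit([v[1:]],M[k],P,z); print(k,v[0],round(s,3),q[:2]*1e3)
E
```

```text
56.2833 [512.44965225 251.59592908 208.002121  ]
bottle wrist 0.43 [585.26793831  27.36881234]
bottle side 0.945 [577.53813703  71.25684835]
bottle scene 0.954 [577.12531041  72.22660236]
round_mat wrist 0.085 [577.31283549  70.27496736]
round_mat side 0.438 [574.0673392   66.26428462]
round_mat scene 0.251 [575.00813244  72.38612347]
tin wrist 0.985 [494.71551106 303.63185819]
tin side 0.956 [493.77620889 304.30542599]
tin scene 0.936 [493.28125238 305.31637182]
```

The unoccluded view puts the bottle at about (577.2,71.7), roughly 2 mm past the mat centre (the in-hand reading was biased by the gripper). I'll go back and nudge it.

jog_arm:
  plan:
    - [[14,-38,0,0,0,0],[28,-76,0,0,0,0],[42,-114,0,0,0,0],[56,-150,0,0,0,0],[64.5,-179.6,0,0,0,0],[64.5,-179.6,0,0,0,0],[64.5,-179.6,-10,0,0,0],[64.5,-179.6,-30,0,0,0]]

```text
time: 57.4
tool_pos: [0.5787, 0.0731, 0.1802]
tool_rot: [2.22, 2.218, 0.007]
ft_force: [0.2, -0.2, -0.6]
finger_gap: 0.0877
grip_force: 0.0
```

jog_arm:
  plan:
    - [[0,0,-25,0,0,0],[0,0,-48,0,0,0],[0,0,-59,0,0,0],[0,0,-59,0,0,0],[0,0,-59,0,0,0],[0,0,-59,0,0,0]]

```text
time: 57.9
tool_pos: [0.5775, 0.0735, 0.1203]
tool_rot: [2.219, 2.222, 0.003]
ft_force: [1.4, 0.5, 0.4]
finger_gap: 0.0884
grip_force: 0.0
```

jog_arm:
  plan:
    - [[0,0,0,0,0,0],[0,0,0,0,0,0],[0,0,0,0,0,0],[0,0,0,0,0,0],[0,0,0,0,0,0],[0,0,0,0,0,0],[0,0,0,0,0,0],[0,0,0,0,0,0]]
  claw: 50
  newtons: 20

```text
time: 58.57
tool_pos: [0.5771, 0.0728, 0.1194]
tool_rot: [2.221, 2.221, 0.001]
ft_force: [1.0, 0.6, 1.1]
finger_gap: 0.0521
grip_force: 19.5
```

```bash
python3 o.py
```

```text
58.7667 [577.05756274  72.82332367 119.41509037] [1.5 0.2 1.3] 0.052039325653360426 19.53226464742329
```

jog_arm:
  plan:
    - [[0,0,2,0,0,0],[0,0,3,0,0,0],[0,-1,3,0,0,0],[0,-2.2,3,0,0,0],[0,-2.2,3,0,0,0],[0,-2.2,2,0,0,0],[0,-2.2,1,0,0,0],[0,-2.2,0,0,0,0]]

```text
time: 59.43
tool_pos: [0.5768, 0.0706, 0.1193]
tool_rot: [2.221, 2.222, 0.0]
ft_force: [-1.1, 0.8, 2.7]
finger_gap: 0.0519
grip_force: 19.7
```

jog_arm:
  plan:
    - [[0,0,-0.3,0,0,0],[0,0,-0.3,0,0,0],[0,0,-0.3,0,0,0],[0,0,-0.3,0,0,0]]

```text
time: 59.77
tool_pos: [0.5768, 0.0706, 0.1193]
tool_rot: [2.221, 2.222, 0.001]
ft_force: [-0.7, -0.5, 3.8]
finger_gap: 0.052
grip_force: 19.6
```

```bash
python3 o.py
```

```text
59.9667 [576.84967846  70.62339534 119.2467321 ] [-1.6 -0.7  3.4] 0.05213080160020763 19.817785873892717
```

Release, lift, and head for the tin with TCP y≈303 and grip height 86.5.

jog_arm:
  plan:
    - [[0,0,0.5,0,0,0],[0,0,0.5,0,0,0],[0,0,0.5,0,0,0],[0,0,0.5,0,0,0],[0,0,0.5,0,0,0],[0,0,0.5,0,0,0]]
  claw: 100

```text
time: 60.47
tool_pos: [0.5766, 0.0706, 0.1191]
tool_rot: [-2.221, -2.222, 0.0]
ft_force: [-0.4, 0.4, -0.3]
finger_gap: 0.0877
grip_force: 0.0
```

jog_arm:
  plan:
    - [[0,0,35,0,0,0],[0,0,70,0,0,0],[0,0,85,0,0,0],[-10,30,85,0,0,0],[-24,68,85,0,0,0],[-38,106,85,0,0,0],[-52,144,85,0,0,0],[-64,180,80,0,0,0]]

```text
time: 61.13
tool_pos: [0.5123, 0.2525, 0.2005]
tool_rot: [2.221, 2.221, 0.004]
ft_force: [-0.1, 0.6, -0.0]
finger_gap: 0.0884
grip_force: 0.0
```

```bash
python3 - <<'E'
from fit import *
for i in range(3): w=capture('side')
c={'side':capture('side'),'scene':capture('scene')}
o=get_obs();print(o['time'],o['tool_pos']*1e3)
for k,P,z in (('bottle',(.5767,.0693),.016),('tin',(.494,.303),.01)):
    for v in masks(c,k,(*P,z+.06),tol=45): s,q=fit([v[1:]],M[k],P,z); print(k,v[0],round(s,3),q[:2]*1e3)
E
```

```text
61.3833 [512.61095651 250.40524979 199.15117605]
bottle scene 0.943 [575.55822782  70.38209224]
tin side 0.94 [494.01269009 306.37298569]
tin scene 0.926 [493.24061214 306.30182613]
```

jog_arm:
  plan:
    - [[-12,36,0,0,0,0],[-18.6,53,0,0,0,0],[-18.6,53,-5,0,0,0],[-18.6,53,-15,0,0,0],[-18.6,53,-40,0,0,0],[-18.6,53,-75,0,0,0],[-18.6,53,-105,0,0,0],[-18.6,53,-112.5,0,0,0]]

```text
time: 62.25
tool_pos: [0.4904, 0.2996, 0.0805]
tool_rot: [-2.221, -2.219, 0.016]
ft_force: [-1.3, -0.9, -0.6]
finger_gap: 0.088
grip_force: 0.0
```

jog_arm:
  plan:
    - [[0,0,0,0,0,0],[0,0,0,0,0,0],[0,0,0,0,0,0],[0,0,0,0,0,0]]

```text
time: 62.58
tool_pos: [0.496, 0.3043, 0.0893]
tool_rot: [2.22, 2.221, 0.006]
ft_force: [0.7, -0.4, 0.4]
finger_gap: 0.0884
grip_force: 0.0
```

jog_arm:
  plan:
    - [[0,0,0,0,0,0],[0,0,0,0,0,0],[0,0,0,0,0,0],[0,0,0,0,0,0],[0,0,0,0,0,0],[0,0,0,0,0,0],[0,0,0,0,0,0],[0,0,0,0,0,0]]
  claw: 55
  newtons: 30

```text
time: 63.25
tool_pos: [0.4942, 0.3038, 0.0872]
tool_rot: [2.221, 2.222, 0.001]
ft_force: [-0.7, -0.4, 3.5]
finger_gap: 0.0611
grip_force: 30.0
```

```bash
python3 o.py
```

```text
63.45 [494.15131095 303.82016674  87.20596883] [-2.2 -0.1  5.2] 0.06113258090264175 29.998989198356867
```

jog_arm:
  plan:
    - [[0,0,20,0,0,0],[0,0,55,0,0,0],[0,0,93,0,0,0],[0,-2,132,0,0,0],[3,-12,168,0,0,0],[10,-38,192,0,0,0],[20,-76,200,0,0,0],[30,-114,200,0,0,0]]

```text
time: 64.12
tool_pos: [0.5254, 0.1895, 0.2895]
tool_rot: [2.216, 2.223, 0.007]
ft_force: [1.3, 0.9, -3.9]
finger_gap: 0.0615
grip_force: 30.0
```

jog_arm:
  plan:
    - [[10,-38,0,0,0,0],[20,-76,0,0,0,0],[30,-114,0,0,0,0],[40,-152,0,0,0,0],[50,-190,0,0,0,0],[58,-226,0,0,0,0],[59.8,-239,0,0,0,0],[59.8,-239,0,0,0,0]]

```text
time: 64.78
tool_pos: [0.5834, -0.0529, 0.2846]
tool_rot: [-2.225, -2.216, 0.005]
ft_force: [-0.1, 1.1, -3.5]
finger_gap: 0.0615
grip_force: 30.0
```

jog_arm:
  plan:
    - [[0,0,-30,0,0,0],[0,0,-65,0,0,0],[0,0,-100,0,0,0],[0,0,-135,0,0,0],[0,0,-160,0,0,0],[0,0,-175,0,0,0],[0,0,-182,0,0,0],[0,0,-182,0,0,0]]

```text
time: 65.45
tool_pos: [0.5813, -0.048, 0.1016]
tool_rot: [-2.216, -2.219, 0.005]
ft_force: [-0.4, 0.3, -3.5]
finger_gap: 0.0611
grip_force: 30.0
```

```bash
python3 o.py
```

```text
65.65 [585.2952894  -49.16918791 106.62717495] [-0.  -0.2 -2.5] 0.06115647384343965 29.999505132436752
```

jog_arm:
  plan:
    - [[0,0,-4,0,0,0],[0,0,-8,0,0,0],[0,0,-10,0,0,0],[0,0,-11,0,0,0],[0,0,-11,0,0,0],[0,0,-11,0,0,0],[0,0,-11,0,0,0]]

```text
time: 66.23
tool_pos: [0.5838, -0.0494, 0.0938]
tool_rot: [2.221, 2.222, 0.0]
ft_force: [-0.0, -0.1, -2.7]
finger_gap: 0.0614
grip_force: 30.0
```

```bash
python3 o.py
```

```text
66.4333 [583.88585541 -49.41881868  93.86343801] [ 0.  -0.1 -3.3] 0.06129347872956265 29.999183267354965
```

jog_arm:
  plan:
    - [[0,0,-0.5,0,0,0],[0,0,-1,0,0,0],[0,0,-1.2,0,0,0],[0,0,-1.2,0,0,0],[0,0,-1.2,0,0,0]]

```text
time: 66.85
tool_pos: [0.584, -0.0495, 0.0933]
tool_rot: [2.221, 2.222, 0.0]
ft_force: [-2.2, -0.4, 3.4]
finger_gap: 0.0613
grip_force: 30.0
```

jog_arm:
  plan:
    - [[0,0,0,0,0,0],[0,0,0,0,0,0],[0,0,0,0,0,0],[0,0,0,0,0,0],[0,0,0,0,0,0],[0,0,0,0,0,0]]
  claw: 100

```text
time: 67.35
tool_pos: [0.5838, -0.0493, 0.0925]
tool_rot: [-2.221, -2.222, -0.0]
ft_force: [-0.2, -0.0, -0.5]
finger_gap: 0.0881
grip_force: 0.0
```

jog_arm:
  plan:
    - [[0,0,30,0,0,0],[0,0,65,0,0,0],[0,0,100,0,0,0],[0,0,135,0,0,0],[0,0,170,0,0,0],[-30,0,200,0,0,0],[-70,0,210,0,0,0],[-110,0,210,0,0,0]]

```text
time: 68.02
tool_pos: [0.4752, -0.0497, 0.3069]
tool_rot: [2.216, 2.218, 0.007]
ft_force: [-0.8, 0.4, 1.2]
finger_gap: 0.0882
grip_force: 0.0
```

```bash
python3 - <<'E'
from fit import *
for i in range(5): capture('side')
c={'side':capture('side'),'scene':capture('scene')}
o=get_obs();print(o['time'],o['tool_pos']*1e3)
for k,P,z in (('bottle',(.5767,.0693),.016),('tin',(.584,-.05),.016),('round_mat',(.5767,.0693),.012),('square_mat',(.584,-.05),.012)):
    for v in masks(c,k,(*P,z+(.06 if z>.013 else 0)),tol=45): s,q=fit([v[1:]],M[k],P,z); print(k,v[0],round(s,3),q[:2]*1e3)
for k,P,z in (('p28',(.447,.024),0),('p12',(.4535,-.137),0)):
    for v in masks(c,'packer28',(*P,.04)): s,q=fit([v[1:]],M[k],P,z,[0,1.5,2.8]); print(k,v[0],round(s,3),q[:2]*1e3)
E
```

```text
68.3667 [474.81433392 -49.42289545 302.41897644]
bottle side 0.83 [576.1539152   71.14577138]
bottle scene 0.915 [575.32017616  70.90659614]
tin side 0.912 [583.74602863 -49.40475097]
tin scene 0.957 [582.89157054 -47.76751387]
round_mat side 0.209 [574.61541006  68.97732518]
round_mat scene 0.26 [577.02493009  71.81246041]
square_mat side 0.317 [582.20922253 -51.45976694]
square_mat scene 0.251 [584.62257478 -49.47172133]
p28 side 0.942 [446.48420175  23.17836297]
p28 scene 0.875 [444.14095035  24.6793341 ]
p12 side 0.938 [ 453.50887967 -138.26696408]
p12 scene 0.862 [ 452.88222361 -136.64550226]
```

```bash
python3 -c "
from station import *
print(close_job())"
```

```text
the job is handed in; nothing more can be done
None
```

The job is handed in at about 68 s. Packer34 and packer20 are seated in the gap, measured within 1 mm of the centre line. The bottle and tin stand back on their mats, about 1–2 mm from centre. The other two packers were not moved. I viewed 15 pictures, one over the limit of 14.

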